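# Strip a cooker-hood blower whose wing nut may be reverse-threaded

## Task

The two blower units of the cooker hood stand on the worktop for degreasing; they are a mirrored pair, so one of them has a left-hand wing nut, but nobody marked which. Strip the unit that stands in front: feel which way its red wing nut comes loose, unscrew it, lift off the fan wheel and set both down, not drop them, in the dish rack, the wheel lying flat. Leave the unit at the back as it is, and do not disturb the glass, the orange jar or the lemon.

Things in the scene. Friction and masses are not known exactly. Their poses are not given: they have to be found in the camera images.
- blower_1: One of two look-alike fan units of a twin-motor cooker hood. The front one stands at x under 0.65 and is to be stripped; the back one stands under the wall cabinets. Aluminium bracket 210 mm square, 150 mm high, stands fast. Origin: centre of its underside; x to its high rear, z up. Motor axis: through (0, 0, 0.090), direction (-0.530, 0, 0.848) in this frame (32 degrees off vertical).
- blower_2: The other unit, same shape and axes as blower_1; either may be the front one. The motors turn opposite ways, so one unit's thread is right-handed and the other's left-handed; neither look nor number tells which. On both, a thin round wall of radius 99 mm, 24 mm high, surrounds the wheel on the sloping plate. The shafts are locked and do not turn.
- seat_1 (a point): Where nut_1's origin is while seated: on blower_1's motor axis, 52 mm out from the sloping plate. The shaft's 30 mm square drive ends 26 mm below this point; its threaded end, 29 mm over the threads, reaches 19 mm above it.
- seat_2 (a point): The same point on blower_2, for nut_2.
- nut_1: Red wing nut of blower_1, 58 mm tall, 0.07 kg. Origin: centre of its lower face; z along its axis, away from the motor. Skirt 52 mm in diameter up to z = 28 mm; from z = 28 to 58 mm a straight grip bar, 70 mm long along the nut's x and 16 mm thick along its y. Starts nearly tight on the wheel's collar. Loosened, it does not climb by itself.
- nut_2: Red wing nut of blower_2, shaped like nut_1. Both: the wrong way they stop hard within 0.2 rad (over 0.3 N m if forced); the right way they turn easily (under 0.2 N m). After 1.8 to 2.2 rad from the start the coarse thread has run out and the nut lifts off along the axis; at about 2.4 rad it stops again.
- wheel_1: Grey fan wheel of blower_1, 170 mm in diameter, 36 mm high rim, 0.15 to 0.31 kg. Origin: centre of its underside, 6 mm off the sloping plate; z towards the nut. A square collar 48 x 48 mm, faces square to its x and y, rises to z = 46 mm. Between collar and rim (free radius 72 mm) fingers may reach down to z = 13 mm.
- wheel_2: Fan wheel of blower_2, like wheel_1. Both: the collar's 33 mm square bore sits on the shaft's square drive; with the nut off the shaft's end stands 19 mm above the collar, and the wheel slides off along the motor axis (20 mm to clear the drive, 65 mm to clear the shaft).
- dish_rack: White wire dish rack, fixed, to the robot's right. Origin: centre of its underside; x along its 445 mm length (which runs about along world y), y along its 388 mm width. The inside is 360 x 310 mm clear, with a flat floor 21 mm above the worktop; the walls reach 105 mm. Its far half lies below the wall cabinets (fronts at x = 0.6, undersides at z = 0.47): the near half is easier.
- glass: Clear drinking glass, 81 mm in diameter, 93 mm tall, standing on the worktop to the left of the front unit. Origin: centre of its underside.
- orange_jar: Jar with orange lid and foot, 62 mm in diameter, 110 mm tall, standing behind the front unit. Origin: centre of its underside.
- lemon: Yellow lemon, 78 x 55 x 56 mm, lying on the worktop at the left. Origin: centre of its underside.

How it is judged:
By the outcome, as a careful person would: the job done as asked, in the order asked, and still so for the second after the job is handed in, with the robot touching nothing.
It also fails if it takes over 72 s, if anything falls off the work surface, if the arm or the gripper's body presses on something with over 40 N, if the wrist force passes 120 N, or if a joint passes its speed limit or range.

## Robot

A 6-joint arm with a two-finger parallel gripper is mounted at the origin on a cart in front of the work surface, level with it; the furniture and walls round the work are solid. World frame = base frame: x ahead of the robot, y to its left, z up, the work surface at z = 0. Lengths are in mm, angles in rad, forces in N, time in s.
With the tool pointing down it reaches from about 300 to 775 mm from the base axis. Payload 14.6 kg.
Tool frame: the origin (TCP) lies midway between the tips of the shut fingers; the grasp point (between the pads) lies 19 mm behind it (manip.hold_point_z is the distance from the TCP to the grasp point, in mm); z points along the fingers, y is the direction in which the jaws open and shut (so a half turn about z gives the same grasp; the last joint's range is limited). The gripper opens to 94 mm and grips with 3 to 60 N. Pads are 16 mm wide; open, the fingers measure 119 mm over their backs; the gripper's body (75 mm by 177 mm) begins 78 mm behind the grasp point.
Start: joints at [-1.367, 0.3, 1.521, -0, 1.321, -0.067], TCP at [147.12, -529.948, 205.446] pointing down, gripper open.
Joint ranges: [-3.03, 3.03], [-0.79, 2.21], [0.23, 2.52], [-1.04, 4.18], [0, 3.07], [-2.55, 2.55]. Speed limits (rad/s): [2.22, 2.22, 2.57, 3.14, 3.14, 3.14].

## Interface

Orientations are given as [roll, pitch, yaw] about the fixed x, y, z axes, in that order (R = Rz(yaw) Ry(pitch) Rx(roll)).
In Python, from cell import manip gives the robot as it stands.
- The arm moves only by the shell command python3 -m crank 'ROWS' [OPENING] [FORCE]. ROWS is JSON, a list of rows, each an object with "offset": the shift along the world's x, y, z in m, a list of three; "spin": the turn about the world's z in degrees. In form: [{"offset": [dx, dy, dz], "spin": spin}, ...]. A call has exactly 8 rows; each row is the pose to reach, as a shift and turn from the pose measured when the call began; what a row does not reach only later rows make up. A row lasts 1/12 s, in which the tool goes at most 41.7 mm and 7.16 degrees, less where a joint would pass 70% of its speed; a pose out of reach is approached as far as the arm can. A call with a gripper value outside its range is refused whole. OPENING is the opening, from 0 (shut) to 1 (fully open), set as the call begins (- or left out, the last holds). The fingers move at their own pace and stop on an object; FORCE is the grip in N (left out, the last holds). Time passes only in rows, so rows that repeat a pose let the fingers close, or fill a call up. It gives the time, the measured TCP pose, the force and the opening at its end, in the units of the state.
- manip.read_state(): the state, without advancing time (a new reading comes with each control period).
- manip.camera(name): name is "scene" or "side" or "wrist"; returns a dict with "pixels" (480x640x3 uint8, red, green, blue), "fx", "fy", "cx", "cy" (pixels), "extrinsics" (4x4, takes a point from world to camera coordinates); the wrist camera has in their place "hand_eye" (4x4, takes a point from camera to tool coordinates, whose origin is the TCP and whose axes are the flange's). Camera axes: x right, y down, z forward; pixel columns grow to the right and rows downward; lengths in mm; the calibration is good to about 2 mm. A picture is of the moment at which its call begins: read the wrist's pose just before it. There is no depth.
- manip.sign_off(): hands the job in, once; it reports no verdict.
Trained networks look in a picture, given as the dict that the camera call returned (one of the last four; its "shot" number tells which), for a name from the list of things; names that differ only in an ending like _2 or _b are one class to them, and where a whole thing is asked for, a point or a joint stands for the part that bears it (a point fixed in the world has none). Each returns a list of dicts, best first, with "conf" (0 to 1); they miss things now and then, are a little off and sometimes report something else, mostly with a low value. They report only what shows in the picture. A call takes as long as a camera call.
- manip.search_frame(picture, name): "location" ([x, y, z] in mm, in world coordinates, good to about 4 mm: the middle of the surface that is visible of it).
- manip.masks_of(picture, name): "mask" (480x640 bool, what is visible of it).
The state is a dict: "clock": time; "joints": joint angles; "qd": joint speeds; "effort": joint torques, N m; "eef_pos": TCP position; "eef_rot": TCP orientation; "wrist_force": force on the tool from outside, world axes, zero at the start; "moment": the same for the moment, N m; "finger_gap": finger opening in mm.
Only numpy, scipy, OpenCV 4.12 (cv2) and the standard library are available. Lean on these libraries where they do the work, as an engineer would, in place of code of your own. Each camera call takes 0.05 s, during which the arm holds its last target. There are 200 camera calls.

## Working session

There is one attempt and no reset: what is moved stays moved. The work goes in short steps, Python scripts to look and compute and a shell command to move; the robot and the scene stay as the last step left them, time stands still between calls to the robot, and variables do not carry over. Pictures are saved under pics/ and viewed, about 8 in all and at most 12, crops included, and the job is handed in when it is done.

```bash
ls -la; mkdir -p pics; cat > h.py <<'E'
import numpy as np,cv2
from cell import manip
from scipy.spatial.transform import Rotation as R
def snap(n,f=None):
    s=manip.read_state(); p=manip.camera(n)
    if f: cv2.imwrite('pics/'+f,p['pixels'][:,:,::-1])
    return s,p
def ext(p,s):
    if 'extrinsics' in p: return np.array(p['extrinsics'])
    T=np.eye(4);T[:3,:3]=R.from_euler('xyz',s['eef_rot']).as_matrix();T[:3,3]=s['eef_pos']
    return np.linalg.inv(T@np.array(p['hand_eye']))
def proj(p,s,X):
    E=ext(p,s);c=np.atleast_2d(X)@E[:3,:3].T+E[:3,3]
    return np.c_[p['fx']*c[:,0]/c[:,2]+p['cx'],p['fy']*c[:,1]/c[:,2]+p['cy']]
def onz(p,s,uv,z):
    E=np.linalg.inv(ext(p,s));d=E[:3,:3]@[(uv[0]-p['cx'])/p['fx'],(uv[1]-p['cy'])/p['fy'],1]
    return E[:3,3]+d*(z-E[2,3])/d[2]
E
python3 - <<'E'
from h import *
np.set_printoptions(precision=1,suppress=True)
for n in('scene','side'):
    s,p=snap(n,n+'0.png')
    E=np.linalg.inv(ext(p,s));print(n,E[:3,3],E[:3,2])
    for k in('blower_1','nut_1','wheel_1','dish_rack','glass','orange_jar','lemon'):
        print(k,[(np.round(d['location']),round(d['conf'],2)) for d in manip.search_frame(p,k)])
print(s)
E
```

```text
total 12
drwxr-xr-x  3 agent agent 4096 Dec  4 13:36 .
drwxr-xr-x 23 root  root  4096 Dec  4 13:36 ..
drwxr-xr-x  2 agent agent 4096 Dec  4 13:36 pics
scene [ -186.4 -1113.3   930.7] [ 0.5  0.7 -0.5]
blower_1 [(array([752., 276., 109.]), 0.92), (array([604., 105., 136.]), 0.7)]
nut_1 [(array([635., 345., 161.]), 0.74)]
wheel_1 [(array([684., 350., 113.]), 0.81), (array([563., 147., 145.]), 0.76), (array([731., 176.,  66.]), 0.33)]
dish_rack [(array([ 595., -377.,   42.]), 0.67)]
glass []
orange_jar [(array([733., 174.,  66.]), 0.81)]
lemon [(array([635., 345., 160.]), 0.56)]
side [-314.2  532.1 1426.4] [ 0.5 -0.3 -0.8]
blower_1 [(array([509., 196.,  77.]), 0.82), (array([674., 408.,  81.]), 0.8), (array([500., 154., 110.]), 0.32)]
nut_1 [(array([635., 362., 173.]), 0.79), (array([474., 133., 167.]), 0.55), (array([500., 151., 111.]), 0.48)]
wheel_1 [(array([670., 372., 107.]), 0.98), (array([502., 153., 112.]), 0.91)]
dish_rack [(array([ 666., -245.,   51.]), 0.66)]
glass [(array([502., 155., 111.]), 0.75), (array([424., 373.,  50.]), 0.6)]
orange_jar [(array([729., 198.,  93.]), 0.85)]
lemon [(array([496., 372.,  50.]), 0.72)]
{'clock': 0.4, 'joints': array([-1.4,  0.3,  1.5,  0. ,  1.3, -0.1]), 'qd': array([ 0., -0., -0., -0., -0., -0.]), 'effort': array([ -0. , -53.1, -35.3,   0.1,   0. ,  -0. ]), 'eef_pos': array([ 147.1, -529.9,  205.4]), 'eef_rot': array([-3.1, -0. ,  0.3]), 'wrist_force': array([-0. ,  0.5,  0.2]), 'moment': array([-0.1, -0.1,  0. ]), 'finger_gap': 94.06762972445551}
```

```bash
python3 - <<'E'
import cv2,numpy as np
E
ls pics
```

```text
scene0.png
side0.png
```

View pics/scene0.png

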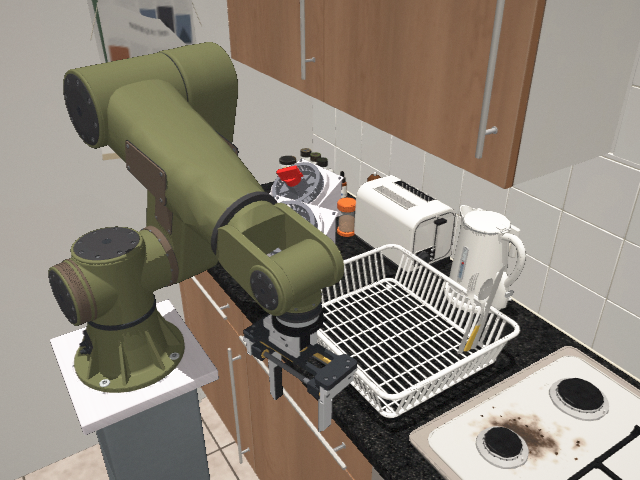

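View pics/side0.png

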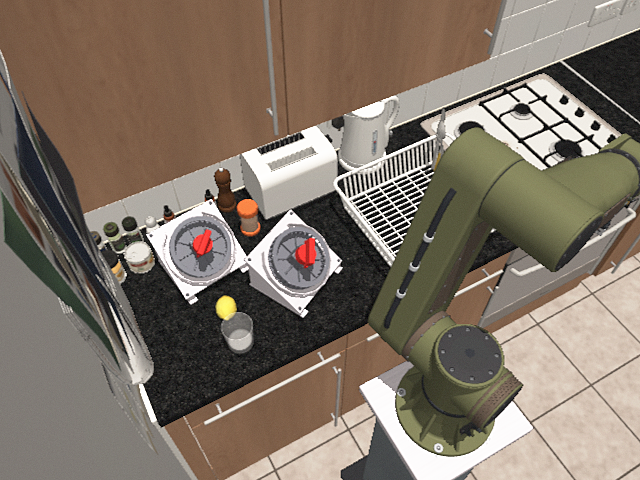

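```bash
python3 -m crank '[{"offset":[0.02,0.03,0.02],"spin":4},{"offset":[0.04,0.06,0.04],"spin":9},{"offset":[0.06,0.09,0.06],"spin":14},{"offset":[0.08,0.12,0.08],"spin":19},{"offset":[0.10,0.155,0.10],"spin":24},{"offset":[0.12,0.19,0.12],"spin":29},{"offset":[0.14,0.22,0.14],"spin":34},{"offset":[0.16,0.25,0.16],"spin":38}]' 1 20
python3 -m crank '[{"offset":[0.01,0.035,0.01],"spin":3},{"offset":[0.02,0.07,0.02],"spin":6},{"offset":[0.03,0.105,0.03],"spin":9},{"offset":[0.04,0.14,0.04],"spin":12},{"offset":[0.05,0.175,0.05],"spin":15},{"offset":[0.06,0.21,0.06],"spin":18},{"offset":[0.06,0.24,0.06],"spin":20},{"offset":[0.06,0.27,0.06],"spin":20}]'
python3 -m crank '[{"offset":[0,0.03,0],"spin":0},{"offset":[0,0.06,0],"spin":0},{"offset":[0,0.09,0],"spin":0},{"offset":[0,0.12,0],"spin":0},{"offset":[0,0.12,0],"spin":0},{"offset":[0,0.12,0],"spin":0},{"offset":[0,0.12,0],"spin":0},{"offset":[0,0.12,0],"spin":0}]'
python3 - <<'E'
from h import *
np.set_printoptions(precision=3,suppress=True)
s,p=snap('wrist','w1.png');print(s);print(p['hand_eye'],p['fx'])
for k in('blower_1','nut_1','wheel_1'):
    print(k,[(np.round(d['location']),round(d['conf'],2)) for d in manip.search_frame(p,k)])
E
```

```text
clock: 1.47
eef_pos: [304.6, -282.3, 363.8]
eef_rot: [3.141, 0.0, 0.938]
wrist_force: [0.6, -0.2, -0.6]
finger_gap: 93.9
clock: 2.13
eef_pos: [364.6, -10.6, 424.3]
eef_rot: [3.14, -0.0, 1.29]
wrist_force: [-0.0, 0.2, 0.5]
finger_gap: 93.9
clock: 2.8
eef_pos: [364.6, 108.5, 424.3]
eef_rot: [3.14, -0.0, 1.289]
wrist_force: [0.5, -1.2, 0.1]
finger_gap: 94.3
{'clock': 2.8, 'joints': array([ 0.194, -0.16 ,  1.517, -0.001,  1.783,  0.475]), 'qd': array([-0.007, -0.001, -0.001,  0.001,  0.002,  0.005]), 'effort': array([  0.765, -27.412, -37.211,   0.085,  -0.025,  -0.009]), 'eef_pos': array([364.65 , 108.538, 424.349]), 'eef_rot': array([ 3.14 , -0.   ,  1.289]), 'wrist_force': array([ 0.543, -1.194,  0.061]), 'moment': array([-0.048, -0.102, -0.02 ]), 'finger_gap': 94.32148221954606}
[[   0.001   -0.961   -0.278   80.343]
 [   1.       0.       0.       0.142]
 [  -0.      -0.278    0.961 -178.809]
 [   0.       0.       0.       1.   ]] 336.3699480712488
blower_1 [(array([550., 193., 129.]), 0.86), (array([640., 274.,  56.]), 0.8)]
nut_1 []
wheel_1 [(array([644., 292., 104.]), 0.96), (array([523., 156., 117.]), 0.76)]
```

View pics/w1.png

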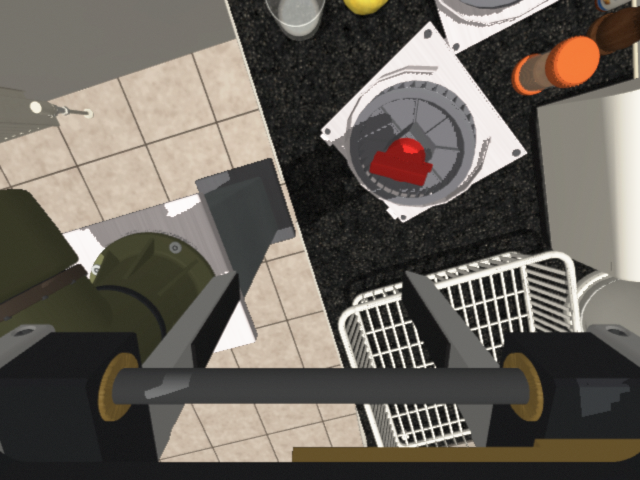

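```bash
cat > fit.py <<'E'
from h import *
import pickle
from scipy.optimize import least_squares
A=np.array([-.530,0,.848]);X=np.array([.848,0,.530]);Y=np.array([0,1.,0])
def Rz(a): return R.from_euler('z',a).as_matrix()
def nutpts(h0=0):
    t=np.linspace(0,2*np.pi,24,endpoint=False)
    sk=[[26*np.cos(a),26*np.sin(a),z] for a in t for z in(h0,28)]
    br=[[sx*35,sy*8,z] for sx in(-1,1) for sy in(-1,1) for z in(28,58)]
    return np.array(sk),np.array(br)
def nutworld(q,pts):  # q=x,y,yaw,theta
    c,s=np.cos(q[3]),np.sin(q[3])
    ux=c*X+s*Y;uy=-s*X+c*Y
    l=np.array([0,0,90])+52*A+pts@np.array([ux,uy,A])
    return l@Rz(q[2]).T+[q[0],q[1],0]
def sil(p,s,q):
    m=np.zeros((480,640),np.uint8)
    for P in nutpts():
        h=cv2.convexHull(proj(p,s,nutworld(q,P)).astype(np.float32))
        cv2.fillConvexPoly(m,np.round(h*16).astype(np.int32),1,shift=4)
    return m>0
def red(p):
    r,g,b=[p['pixels'][:,:,i].astype(int) for i in range(3)]
    return (r>90)&(r>2.2*g)&(r>2.2*b)
E
python3 - <<'E'
from fit import *
np.set_printoptions(precision=2,suppress=True)
V=[]
for n,box in(('side',(235,200,350,320)),('wrist',(300,90,520,230))):
    s,p=snap(n);m=red(p);k=np.zeros_like(m);k[box[1]:box[3],box[0]:box[2]]=1;m&=k
    V.append((n,s,p,m));print(n,m.sum(),np.argwhere(m).mean(0)[::-1])
pickle.dump(V,open('v1.pkl','wb'))
cw=np.array([[431,24],[524,153],[402,220],[324,132]],float)
cs=np.array([[292,212],[340,265],[303,312],[248,262]],float)
def corners(q): # +x+y,+x-y,-x-y,-x+y
    L=q[3]
    l=np.array([[0,0,90]+a*L*X+b*105*Y for a,b in((1,1),(1,-1),(-1,-1),(-1,1))])
    return l@Rz(q[2]).T+[q[0],q[1],0]
for r in range(4):
    def f(q):
        C=corners(q);
        return np.r_[(proj(V[1][2],V[1][1],C)-np.roll(cw,r,0)).ravel(),(proj(V[0][2],V[0][1],C)-np.roll(cs,r,0)).ravel()*1.5]
    S=least_squares(f,[500,150,-np.pi/4+r*np.pi/2,110]);print(r,S.x,S.cost)
    if r==0 or S.cost<best[0]: best=(S.cost,S.x)
from scipy.optimize import minimize
q0=best[1]
def cost(q):
    return sum(1-(a&m).sum()/(a|m).sum() for n,s,p,m in V for a in [sil(p,s,q)])
res=[]
for th in np.arange(0,np.pi,np.pi/9):
    S=minimize(cost,[q0[0],q0[1],q0[2],th],method='Nelder-Mead',options=dict(initial_simplex=np.array([[*q0[:3],th]]*5)+np.vstack([np.zeros(4),np.diag([10,10,.1,.3])]),maxiter=200));res.append((S.fun,S.x))
res.sort(key=lambda t:t[0])
for f_,x in res[:4]:
    print(f_,x,nutworld(x,np.array([[0,0,0],[0,0,58],[35,0,58],[-35,0,58.]])).round(1).tolist())
E
```

```text
side 447 [302.94 251.15]
wrist 1955 [402.05 162.18]
0 [520.75 149.34   0.01  74.24] 16584.396669345384
1 [519.04 148.12   1.58  89.85] 15096.369694170102
2 [528.28 146.11   3.08 105.46] 18311.712328486814
3 [526.81 154.97   4.55  67.5 ] 17630.61462062604
0.4374232623889611 [480.96 169.96   1.63   0.94] [[482.6, 142.4, 134.1], [484.3, 111.8, 183.3], [455.2, 127.7, 194.3], [513.5, 95.8, 172.3]]
0.4393971211072425 [477.28 168.21   1.74   3.95] [[481.9, 141.0, 134.1], [487.1, 110.7, 183.3], [515.5, 94.8, 170.5], [458.7, 126.7, 196.1]]
0.44332784093422384 [468.25 163.56   2.02   3.43] [[480.3, 138.8, 134.1], [493.8, 111.2, 183.3], [515.3, 90.0, 165.5], [472.3, 132.3, 201.0]]
0.44700025097618057 [482.11 171.02   1.58   0.97] [[482.4, 143.5, 134.1], [482.8, 112.7, 183.3], [453.6, 129.1, 193.7], [511.9, 96.3, 172.8]]
```

```bash
python3 - <<'E'
from fit import *
from scipy.optimize import minimize
np.set_printoptions(precision=2,suppress=True)
V=pickle.load(open('v1.pkl','rb'))
cw=np.array([[431,24],[524,153],[402,220],[324,132]],float)
cs=np.array([[248,262],[292,212],[340,265],[303,312]],float)
def corners(q):
    l=np.array([[0,0,q[4]]+a*q[3]*X+b*105*Y for a,b in((1,1),(1,-1),(-1,-1),(-1,1))])
    return l@Rz(q[2]).T+[q[0],q[1],0]
B=[]
for r in range(4):
    def f(q):
        C=corners(q);
        return np.r_[(proj(V[1][2],V[1][1],C)-np.roll(cw,r,0)).ravel(),(proj(V[0][2],V[0][1],C)-np.roll(cs,r,0)).ravel()*1.5]
    S=least_squares(f,[500,150,-np.pi/4+r*np.pi/2,110,90]);print(r,S.x,S.cost);B.append((S.cost,S.x,r))
B.sort(key=lambda t:t[0]);q0=B[0][1]
def cost(q):
    return sum(1-(a&m).sum()/(a|m).sum() for n,s,p,m in V for a in [sil(p,s,q)])+((q[2]-q0[2])/.2)**2
res=[]
for th in np.arange(0,np.pi,np.pi/9):
    S=minimize(cost,[0]*4,method='Nelder-Mead',options=dict(initial_simplex=np.array([[*q0[:3],th]]*5)+np.vstack([np.zeros(4),np.diag([10,10,.05,.3])]),maxiter=200));res.append((S.fun,S.x))
res.sort(key=lambda t:t[0])
for f_,x in res[:4]:
    print(f_,x,nutworld(x,np.array([[0,0,0],[0,0,58],[35,0,58],[-35,0,58.]])).round(1).tolist())
x=res[0][1];out=[]
for n,s,p,m in V:
    im=p['pixels'][:,:,::-1].copy();a=sil(p,s,x).astype(np.uint8)
    cv2.drawContours(im,cv2.findContours(a,0,1)[0],-1,(0,255,0),1)
    t=np.linspace(0,2*np.pi,80);ring=np.array([[0,0,90]+24*A+99*(np.cos(u)*X+np.sin(u)*Y) for u in t])@Rz(x[2]).T+[x[0],x[1],0]
    for P,c in((ring,(255,0,0)),(corners([*x[:3],*q0[3:]]),(255,0,255))): cv2.polylines(im,[np.round(proj(p,s,P)).astype(int).astype(np.int32)],True,c,1)
    y0,x0,w,h=(200,230,130,125) if n=='side' else (10,300,240,225)
    out.append(cv2.resize(im[y0:y0+h,x0:x0+w],(400,400)))
cv2.imwrite('pics/fit1.png',np.hstack(out))
E
```

```text
0 [524.41 143.58   0.47 106.31  68.82] 48.45914012022897
1 [550.48 128.24   2.09 150.79  23.86] 1544.2628512597423
2 [555.7  145.63   3.44 151.78  28.08] 2412.5889841166
3 [524.52 155.17   5.02 101.08  79.58] 725.6747453867936
0.279714931709404 [519.41 147.7    0.46   2.25] [[494.8, 135.4, 134.1], [467.3, 121.6, 183.3], [438.4, 137.7, 171.7], [496.1, 105.5, 194.9]]
0.2800971206315434 [519.69 147.6    0.46   2.25] [[495.0, 135.3, 134.1], [467.5, 121.6, 183.3], [438.7, 137.7, 171.7], [496.3, 105.4, 194.9]]
0.28446600905605635 [519.12 147.63   0.47   2.21] [[494.6, 135.1, 134.1], [467.2, 121.1, 183.3], [438.7, 138.0, 172.2], [495.8, 104.1, 194.3]]
0.287242088558038 [517.43 148.43   0.46  -0.89] [[492.7, 136.2, 134.1], [465.2, 122.6, 183.3], [493.9, 106.5, 194.9], [436.4, 138.8, 171.6]]
```

View pics/fit1.png

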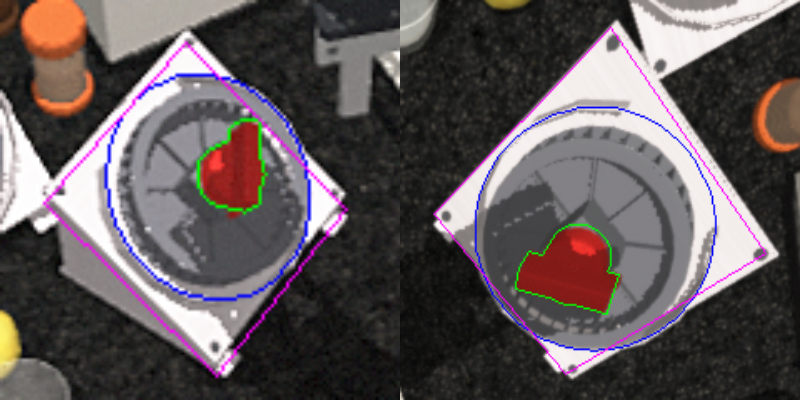

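```bash
python3 -m crank '[{"offset":[0.01,0.004,-0.02],"spin":5},{"offset":[0.03,0.01,-0.04],"spin":12},{"offset":[0.045,0.015,-0.065],"spin":19},{"offset":[0.06,0.02,-0.09],"spin":26},{"offset":[0.075,0.025,-0.11],"spin":33},{"offset":[0.088,0.029,-0.125],"spin":40},{"offset":[0.088,0.029,-0.134],"spin":47},{"offset":[0.088,0.029,-0.134],"spin":54}]' 0.47 20
python3 -m crank '[{"offset":[0,0,0],"spin":7},{"offset":[0,0,0],"spin":14},{"offset":[0,0,0],"spin":21},{"offset":[0,0,0],"spin":23},{"offset":[0,0,0],"spin":23},{"offset":[0,0,0],"spin":23},{"offset":[0,0,0],"spin":23},{"offset":[0,0,0],"spin":23}]'
cat >> fit.py <<'E'
from scipy.optimize import minimize
def nutfit(V,q0,d=(4,4,.03,.1),off=None):
    def cost(q): return sum(1-(a&m).sum()/(a|m).sum() for s,p,m in V for a in [sil(p,s,q)])+((q[2]-q0[2])/.3)**2
    S=minimize(cost,q0,method='Nelder-Mead',options=dict(initial_simplex=np.array([list(q0)]*5)+np.vstack([np.zeros(4),np.diag(d)]),maxiter=250))
    return S.fun,S.x
E
python3 - <<'E'
from fit import *
np.set_printoptions(precision=3,suppress=True)
s,p=snap('wrist','w2.png');m=red(p);n,l,st,_=cv2.connectedComponentsWithStats(m.astype(np.uint8));m=l==1+st[1:,4].argmax();print(m.sum(),s['joints'],s['eef_pos'],s['eef_rot'])
V1=pickle.load(open('v1.pkl','rb'));V=[(s,p,m)]+[v[1:] for v in V1]
pickle.dump(V,open('v2.pkl','wb'))
import fit
for h in(-12,-8,-4,0,4):
    f0=fit.nutworld
    fit.nutworld=lambda q,P,h=h:f0(q,P+[0,0,h])
    print(h,*nutfit(V,[519.4,147.7,.46,2.25]));
    fit.nutworld=f0
f,q=nutfit(V,[519.4,147.7,.46,2.25])
im=p['pixels'][:,:,::-1].copy()
cv2.drawContours(im,cv2.findContours(sil(p,s,q).astype(np.uint8),0,1)[0],-1,(0,255,0),1)
t=np.linspace(0,2*np.pi,80)
for h,r,c in((0,99,(255,0,0)),(24,99,(255,255,0)),(42,85,(0,255,255)),(42,72,(255,0,255))):
    ring=np.array([[0,0,90]+h*A+r*(np.cos(u)*X+np.sin(u)*Y) for u in t])@Rz(q[2]).T+[q[0],q[1],0]
    cv2.polylines(im,[np.round(proj(p,s,ring)).astype(np.int32)],True,c,1)
cv2.imwrite('pics/fit2.png',im)
E
```

```text
clock: 3.77
eef_pos: [452.5, 137.7, 287.8]
eef_rot: [-3.14, -0.002, 2.238]
wrist_force: [-0.4, -0.0, -0.4]
finger_gap: 45.7
clock: 4.43
eef_pos: [452.5, 137.7, 287.8]
eef_rot: [-3.14, -0.002, 2.638]
wrist_force: [-0.1, 0.2, 0.5]
finger_gap: 43.7
3796 [ 0.218  0.074  1.598 -0.     1.473 -0.849] [452.497 137.676 287.789] [-3.14  -0.002  2.638]
-12 1.2456633582582195 [515.624 143.776   0.472   2.242]
-8 1.2536890545036785 [517.085 145.424   0.477   2.228]
-4 1.2780659299357247 [518.438 146.892   0.484   2.228]
0 1.279302910658843 [519.685 147.479   0.46    2.25 ]
4 1.2979907887497277 [520.726 148.876   0.46    2.26 ]
```

View pics/fit2.png

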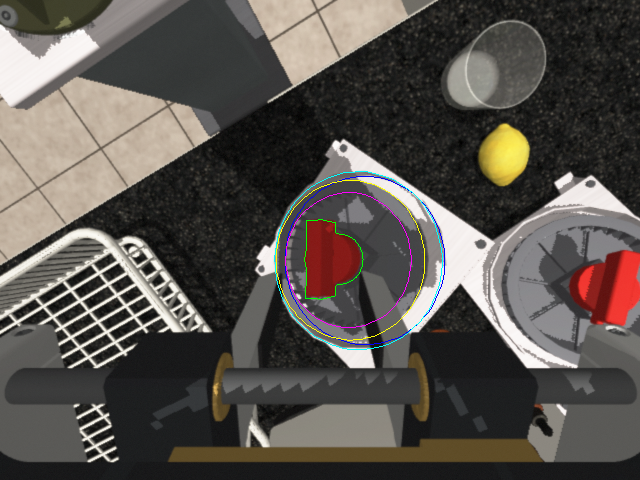

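```bash
python3 -m crank '[{"offset":[0,0,-0.03],"spin":0},{"offset":[0,0,-0.06],"spin":0},{"offset":[0,0,-0.085],"spin":0},{"offset":[0,0,-0.105],"spin":0},{"offset":[0,0,-0.12],"spin":0},{"offset":[0,0,-0.13],"spin":0},{"offset":[0,0,-0.134],"spin":0},{"offset":[0,0,-0.134],"spin":0}]'
python3 - <<'E'
from fit import *
np.set_printoptions(precision=3,suppress=True)
V=pickle.load(open('v2.pkl','rb'));s,p,m=V[0];m=red(p);m[:,480:]=0;V[0]=(s,p,m)
f,q=nutfit(V,[519.4,147.7,.46,2.25]);print(f,q);pickle.dump(q,open('q.pkl','wb'))
for sg in(1,-1):
  for k in np.arange(0,2.5,.3):
    th=q[3]+sg*k;P=nutworld([*q[:3],th],np.array([[27,0,43.]]))[0]-[0,0,8]
    ph=np.arctan2(np.sin(th),.848*np.cos(th));print(round(sg*k,2),P.round(1),'yaw',round(np.degrees(q[2]+ph),1))
E
```

```text
clock: 5.15
eef_pos: [452.4, 137.7, 153.4]
eef_rot: [-3.139, -0.002, 2.638]
wrist_force: [0.4, -0.1, 1.0]
finger_gap: 44.1
0.35342141987626685 [519.515 147.362   0.455   2.259]
0.0 [452.1 137.6 153.5] yaw 151.0
0.3 [450.6 130.2 150.6] yaw 168.2
0.6 [451.2 122.3 148.8] yaw 187.2
0.9 [453.9 114.8 148.3] yaw -152.8
1.2 [458.4 108.1 149. ] yaw -132.8
1.5 [464.4 103.  150.9] yaw -114.0
1.8 [471.2  99.9 153.9] yaw -96.9
2.1 [478.3  99.  157.6] yaw -81.3
2.4 [485.  100.5 161.8] yaw -66.5
-0.0 [452.1 137.6 153.5] yaw 151.0
-0.3 [455.5 143.9 157.1] yaw 135.2
-0.6 [460.7 148.5 161.3] yaw 120.4
-0.9 [467.  151.1 165.6] yaw 105.7
-1.2 [474.  151.3 169.6] yaw 90.6
-1.5 [481.  149.2 172.9] yaw 74.3
-1.8 [487.5 145.  175.4] yaw 56.3
-2.1 [492.7 139.  176.7] yaw 36.8
-2.4 [496.3 131.8 176.7] yaw 16.6
```

```bash
python3 -m crank '[{"offset":[0,0.001,0],"spin":-2},{"offset":[0.001,0.002,0.001],"spin":-5},{"offset":[0.002,0.003,0.002],"spin":-8},{"offset":[0.003,0.0045,0.003],"spin":-12},{"offset":[0.003,0.006,0.0035],"spin":-16},{"offset":[0.004,0.007,0.004],"spin":-18},{"offset":[0.005,0.008,0.005],"spin":-21},{"offset":[0.005,0.008,0.005],"spin":-21}]' 0.37
python3 - <<'E'
from h import *
s=manip.read_state();print(s['wrist_force'],s['moment'],s['finger_gap'])
E
```

```text
clock: 5.82
eef_pos: [455.4, 146.9, 158.0]
eef_rot: [-3.136, -0.007, 2.27]
wrist_force: [-11.4, 8.9, -7.5]
finger_gap: 36.4
[-11.43259684   8.93106334  -7.47491722] [1.93576629 2.16108341 0.77678556] 36.43612449886945
```

```bash
python3 -m crank '[{"offset":[-0.002,0.001,0.002],"spin":0},{"offset":[-0.003,0.002,0.004],"spin":0},{"offset":[-0.003,0.002,0.005],"spin":0},{"offset":[-0.003,0.002,0.005],"spin":0},{"offset":[-0.003,0.002,0.005],"spin":0},{"offset":[-0.003,0.002,0.005],"spin":0},{"offset":[-0.003,0.002,0.005],"spin":0},{"offset":[-0.003,0.002,0.005],"spin":0}]' 0.45
python3 - <<'E'
from fit import *
np.set_printoptions(precision=2,suppress=True)
s,p=snap('wrist','w3.png');print(s['eef_pos'],s['wrist_force'],s['moment'],s['finger_gap'])
m=red(p);n,l,st,_=cv2.connectedComponentsWithStats(m.astype(np.uint8));print(st)
q=pickle.load(open('q.pkl','rb'))
a={}
for dt in(-.4,-.3,-.2,-.1,0,.1,.2,.3):
    a[dt]=sil(p,s,[*q[:3],q[3]+dt]);mm=m.copy();mm[:,480:]=0
    print(dt,round((a[dt]&mm).sum()/(a[dt]|mm).sum(),3))
E
```

```text
clock: 6.48
eef_pos: [452.6, 148.8, 163.1]
eef_rot: [-3.136, -0.007, 2.269]
wrist_force: [-1.7, -1.9, 1.2]
finger_gap: 42.4
[452.6  148.81 163.11] [-1.73 -1.92  1.23] [-0.28  0.17 -0.01] 42.35234000431322
[[     0      0    640    480 300877]
 [   285    268     85    100   6129]
 [   546    333      1      1      1]
 [   542    335      1      1      1]
 [   553    337      1      1      1]
 [   536    338      1      1      1]
 [   312    404     28      8    190]]
-0.4 0.57
-0.3 0.588
-0.2 0.601
-0.1 0.594
0 0.578
0.1 0.561
0.2 0.544
0.3 0.528
```

View pics/w3.png

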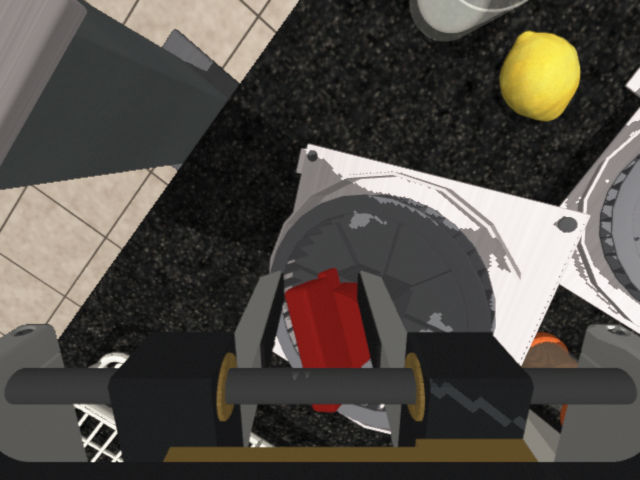

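```bash
python3 -m crank '[{"offset":[0.001,0.001,0.0005],"spin":-1},{"offset":[0.002,0.0015,0.001],"spin":-2},{"offset":[0.003,0.002,0.0015],"spin":-4},{"offset":[0.004,0.0025,0.002],"spin":-6},{"offset":[0.004,0.003,0.002],"spin":-6},{"offset":[0.004,0.003,0.002],"spin":-6},{"offset":[0.004,0.003,0.002],"spin":-6},{"offset":[0.004,0.003,0.002],"spin":-6}]'
python3 -c "
from h import *
s=manip.read_state();print(s['wrist_force'],s['moment'])"
python3 -m crank '[{"offset":[0.001,0.0005,0.001],"spin":-1},{"offset":[0.002,0.001,0.0015],"spin":-2},{"offset":[0.003,0.0015,0.002],"spin":-4},{"offset":[0.004,0.002,0.003],"spin":-6},{"offset":[0.004,0.002,0.003],"spin":-6},{"offset":[0.004,0.002,0.003],"spin":-6},{"offset":[0.004,0.002,0.003],"spin":-6},{"offset":[0.004,0.002,0.003],"spin":-6}]'
python3 -c "
from h import *
s,p=snap('wrist','w4.png');print(s['wrist_force'],s['moment'])"
```

```text
clock: 7.2
eef_pos: [455.0, 150.4, 164.1]
eef_rot: [-3.13, -0.007, 2.164]
wrist_force: [-11.5, -12.1, 1.8]
finger_gap: 42.7
[-11.49670211 -12.08299111   1.84402031] [-2.48797852  2.13771803  0.11299641]
clock: 7.87
eef_pos: [456.9, 150.6, 165.6]
eef_rot: [-3.122, -0.006, 2.058]
wrist_force: [-12.5, -15.1, -2.7]
finger_gap: 42.2
[-12.47936193 -15.14808688  -2.68624044] [-2.88157841  2.21312754  0.18203318]
```

```bash
python3 -m crank '[{"offset":[-0.003,-0.004,-0.001],"spin":2},{"offset":[-0.005,-0.007,0.01],"spin":5},{"offset":[-0.005,-0.007,0.04],"spin":5},{"offset":[-0.005,-0.007,0.07],"spin":0},{"offset":[-0.005,-0.007,0.07],"spin":-7},{"offset":[-0.005,-0.007,0.07],"spin":-14},{"offset":[-0.005,-0.007,0.07],"spin":-21},{"offset":[-0.005,-0.007,0.07],"spin":-28}]'
python3 -m crank '[{"offset":[0,0,0],"spin":-7},{"offset":[0,0,0],"spin":-14},{"offset":[0,0,0],"spin":-21},{"offset":[0,0,0],"spin":-28},{"offset":[0,0,0],"spin":-35},{"offset":[0,0,0],"spin":-42},{"offset":[0,0,0],"spin":-49},{"offset":[0,0,0],"spin":-56}]' 0.40
python3 -m crank '[{"offset":[0,0,0],"spin":-7},{"offset":[0,0,0],"spin":-14},{"offset":[0,0,0],"spin":-21},{"offset":[0,0,0],"spin":-28},{"offset":[0,0,0],"spin":-35},{"offset":[0,0,0],"spin":-42},{"offset":[0,0,0],"spin":-49},{"offset":[0,0,0],"spin":-56}]'
python3 - <<'E'
from fit import *
np.set_printoptions(precision=3,suppress=True)
s,p=snap('wrist');m=red(p);n,l,st,_=cv2.connectedComponentsWithStats(m.astype(np.uint8));print(s['joints'],s['wrist_force'],st[1:][st[1:,4]>100])
q=pickle.load(open('q.pkl','rb'))
for k in np.arange(0,2.9,.2):
    th=q[3]+k;P=nutworld([*q[:3],th],np.array([[31,0,43.]]))[0]-[0,0,3]
    ph=np.arctan2(np.sin(th),.848*np.cos(th));print(round(k,2),P.round(1),'yaw',round((np.degrees(q[2]+ph)-180+60)%360-60,1))
# side view nut fit now
s,p=snap('side');m=red(p);k=np.zeros_like(m);k[200:320,235:350]=1;m&=k;print(m.sum())
for dt in np.arange(-.3,.31,.1):
    a=sil(p,s,[*q[:3],q[3]+dt]);print(round(dt,1),round((a&m).sum()/(a|m).sum(),3),end=' ')
E
```

```text
clock: 8.58
eef_pos: [452.2, 143.8, 235.7]
eef_rot: [-3.123, -0.007, 1.563]
wrist_force: [0.4, -0.7, 0.2]
finger_gap: 42.4
clock: 9.25
eef_pos: [452.5, 144.0, 235.7]
eef_rot: [-3.123, -0.007, 0.578]
wrist_force: [0.9, 0.1, -0.8]
finger_gap: 37.6
clock: 9.92
eef_pos: [452.7, 144.1, 235.8]
eef_rot: [-3.122, -0.008, -0.406]
wrist_force: [-0.0, 0.2, 0.5]
finger_gap: 37.5
[0.225 0.096 1.693 0.012 1.334 2.199] [-0.003  0.249  0.494] [[   0   98   13   40  337]
 [ 286  154   77  112 5385]]
0.0 [448.8 139.4 157.1] yaw -29.0
0.2 [447.4 133.8 154.8] yaw -17.7
0.4 [447.  127.9 153. ] yaw -5.6
0.6 [447.8 121.9 151.8] yaw 7.2
0.8 [449.6 116.  151.2] yaw 20.5
1.0 [452.4 110.5 151.2] yaw 34.0
1.2 [456.1 105.6 152. ] yaw 47.2
1.4 [460.5 101.4 153.3] yaw 59.9
1.6 [465.4  98.2 155.2] yaw 71.9
1.8 [470.7  96.1 157.6] yaw 83.1
2.0 [476.2  95.1 160.4] yaw 93.6
2.2 [481.5  95.4 163.4] yaw 103.7
2.4 [486.6  96.8 166.7] yaw 113.5
2.6 [491.2  99.4 170. ] yaw 123.2
2.8 [495.1 103.  173.1] yaw 133.1
434
-0.3 0.762 -0.2 0.783 -0.1 0.781 0.0 0.775 0.1 0.761 0.2 0.741 0.3 0.709
```

```bash
python3 -m crank '[{"offset":[-0.002,-0.002,-0.015],"spin":-5},{"offset":[-0.004,-0.005,-0.035],"spin":-5},{"offset":[-0.004,-0.005,-0.055],"spin":-5},{"offset":[-0.004,-0.005,-0.07],"spin":-5},{"offset":[-0.004,-0.005,-0.079],"spin":-5},{"offset":[-0.004,-0.005,-0.079],"spin":-5},{"offset":[-0.004,-0.007,-0.080],"spin":0},{"offset":[-0.005,-0.011,-0.081],"spin":6}]'
python3 -m crank '[{"offset":[0,-0.002,-0.001],"spin":3},{"offset":[0,-0.004,-0.001],"spin":7},{"offset":[0,-0.006,-0.002],"spin":10},{"offset":[0,-0.006,-0.002],"spin":10},{"offset":[0,-0.006,-0.002],"spin":10},{"offset":[0,-0.006,-0.002],"spin":10},{"offset":[0,-0.006,-0.002],"spin":10},{"offset":[0,-0.006,-0.002],"spin":10}]'
python3 -c "
from h import *
s=manip.read_state();print(s['eef_pos'],s['wrist_force'],s['moment'])"
```

```text
clock: 10.68
eef_pos: [448.2, 133.4, 155.7]
eef_rot: [-3.122, -0.009, -0.292]
wrist_force: [0.3, 0.0, -0.9]
finger_gap: 37.3
clock: 11.35
eef_pos: [448.3, 127.6, 153.9]
eef_rot: [-3.121, -0.009, -0.117]
wrist_force: [0.5, 0.4, 0.8]
finger_gap: 37.7
[448.32445365 127.58108662 153.87408903] [0.47318725 0.38873707 0.83320993] [0.14254145 0.00668271 0.01421813]
```

```bash
python3 -m crank '[{"offset":[0,-0.002,-0.001],"spin":5},{"offset":[0,-0.004,-0.001],"spin":10},{"offset":[0,-0.006,-0.002],"spin":14},{"offset":[0,-0.008,-0.002],"spin":18},{"offset":[0.001,-0.010,-0.0025],"spin":23},{"offset":[0.001,-0.012,-0.0027],"spin":27},{"offset":[0.001,-0.012,-0.0027],"spin":27},{"offset":[0.001,-0.012,-0.0027],"spin":27}]'
python3 -c "
from h import *
s,p=snap('side');print(s['eef_pos'],s['wrist_force'],s['moment'])
from fit import *
q=pickle.load(open('q.pkl','rb'))
m=red(p);k=np.zeros_like(m);k[200:320,235:350]=1;m&=k;print(m.sum())
for dt in np.arange(-.3,1,.1):
    a=sil(p,s,[*q[:3],q[3]+dt]);print(round(dt,1),round((a&m).sum()/(a|m).sum(),3),end=' ')
cv2.imwrite('pics/s5.png',cv2.resize(p['pixels'][180:330,220:380,::-1],None,fx=4,fy=4))
"
```

```text
clock: 12.02
eef_pos: [449.3, 115.6, 151.2]
eef_rot: [-3.121, -0.009, 0.351]
wrist_force: [0.4, -0.1, 0.1]
finger_gap: 37.7
[449.3177618  115.60495356 151.19424585] [ 0.37269519 -0.12232146  0.07038154] [0.05270011 0.02274611 0.00104178]
59
-0.3 0.021 -0.2 0.019 -0.1 0.021 0.0 0.021 0.1 0.018 0.2 0.031 0.3 0.043 0.4 0.053 0.5 0.062 0.6 0.063 0.7 0.062 0.8 0.063 0.9 0.062
```

```bash
python3 -c "
from h import *
s,p=snap('wrist');cv2.imwrite('pics/w5.png',cv2.resize(p['pixels'][150:450,180:480,::-1],None,fx=1.6,fy=1.6))
"
```

```text
(no output)
```

View pics/w5.png

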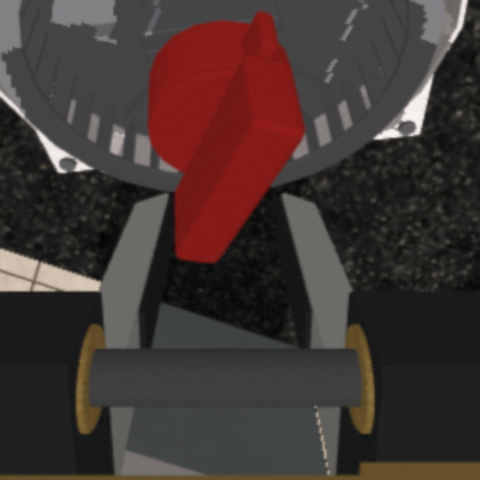

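```bash
python3 -m crank '[{"offset":[0.001,-0.002,0],"spin":5},{"offset":[0.002,-0.004,0],"spin":10},{"offset":[0.003,-0.006,0],"spin":15},{"offset":[0.005,-0.008,0.0005],"spin":20},{"offset":[0.006,-0.009,0.001],"spin":24},{"offset":[0.007,-0.010,0.001],"spin":27},{"offset":[0.007,-0.010,0.001],"spin":27},{"offset":[0.007,-0.010,0.001],"spin":27}]'
python3 - <<'E'
from fit import *
s,p=snap('wrist','w6.png');print(s['eef_pos'],s['wrist_force'],s['moment'])
m=red(p);n,l,st,_=cv2.connectedComponentsWithStats(m.astype(np.uint8));m=l==1+st[1:,4].argmax()
q=pickle.load(open('q.pkl','rb'));m[330:]=0
for dt in np.arange(-.2,1.5,.1):
    a=sil(p,s,[*q[:3],q[3]+dt]);a[330:]=0;print(round(dt,1),round((a&m).sum()/(a|m).sum(),3),end=' ')
E
```

```text
clock: 12.78
eef_pos: [456.2, 106.0, 152.2]
eef_rot: [-3.121, -0.009, 0.82]
wrist_force: [-1.5, 3.3, 1.4]
finger_gap: 37.5
[456.16770056 105.9802731  152.17600831] [-1.52812137  3.3008844   1.4228685 ] [ 0.56005012  0.26740381 -0.11659045]
-0.2 0.587 -0.1 0.597 0.0 0.61 0.1 0.626 0.2 0.647 0.3 0.672 0.4 0.704 0.5 0.744 0.6 0.755 0.7 0.768 0.8 0.792 0.9 0.823 1.0 0.829 1.1 0.819 1.2 0.811 1.3 0.791 1.4 0.761
```

```bash
python3 -m crank '[{"offset":[0.002,-0.0025,0.0005],"spin":6},{"offset":[0.004,-0.0045,0.001],"spin":12},{"offset":[0.0065,-0.006,0.002],"spin":18},{"offset":[0.009,-0.008,0.003],"spin":24},{"offset":[0.012,-0.009,0.004],"spin":30},{"offset":[0.0145,-0.010,0.0055],"spin":36},{"offset":[0.0145,-0.010,0.0055],"spin":36},{"offset":[0.0145,-0.010,0.0055],"spin":36}]'
python3 -m crank '[{"offset":[0.002,-0.0005,0.001],"spin":4},{"offset":[0.004,-0.001,0.002],"spin":8},{"offset":[0.006,-0.001,0.003],"spin":12},{"offset":[0.008,-0.001,0.004],"spin":16},{"offset":[0.011,-0.0007,0.006],"spin":20},{"offset":[0.011,-0.0007,0.006],"spin":20},{"offset":[0.011,-0.0007,0.006],"spin":20},{"offset":[0.011,-0.0007,0.006],"spin":20}]'
cat > ang.py <<'E'
from fit import *
import sys
s,p=snap(sys.argv[1]);print(s['eef_pos'],s['eef_rot'],s['wrist_force'],s['moment'])
m=red(p);n,l,st,_=cv2.connectedComponentsWithStats(m.astype(np.uint8));m=l==1+st[1:,4].argmax()
if sys.argv[1]=='side':
    m=red(p);k=np.zeros_like(m);k[200:320,235:350]=1;m&=k
q=pickle.load(open('q.pkl','rb'))
if sys.argv[1]=='wrist': m[330:]=0
for dt in np.arange(float(sys.argv[2]),float(sys.argv[3]),.1):
    a=sil(p,s,[*q[:3],q[3]+dt])
    if sys.argv[1]=='wrist': a[330:]=0
    print(round(dt,1),round((a&m).sum()/(a|m).sum(),3),end=' ')
E
python3 ang.py wrist 1 2.8
```

```text
clock: 13.5
eef_pos: [468.4, 96.4, 157.2]
eef_rot: [-3.115, -0.008, 1.447]
wrist_force: [-17.9, 4.8, 6.8]
finger_gap: 37.4
clock: 14.17
eef_pos: [477.9, 95.1, 163.3]
eef_rot: [-3.111, -0.008, 1.794]
wrist_force: [-15.2, -4.8, 10.4]
finger_gap: 37.7
[477.90754058  95.11103604 163.30067821] [-3.1109675  -0.0075793   1.79424573] [-15.16665729  -4.83888824  10.36953016] [-0.78956869  2.54929553  0.24777523]
1.0 0.624 1.1 0.633 1.2 0.643 1.3 0.654 1.4 0.667 1.5 0.703 1.6 0.74 1.7 0.767 1.8 0.788 1.9 0.776 2.0 0.74 2.1 0.708 2.2 0.675 2.3 0.647 2.4 0.62 2.5 0.601 2.6 0.588 2.7 0.574
```

```bash
python3 -m crank '[{"offset":[0,0,0.002],"spin":0},{"offset":[0,0,0.004],"spin":0},{"offset":[0,0,0.004],"spin":0},{"offset":[0,0,0.004],"spin":0},{"offset":[0,0,0.004],"spin":0},{"offset":[0,0,0.004],"spin":0},{"offset":[0,0,0.004],"spin":0},{"offset":[0,0,0.004],"spin":0}]'
python3 ang.py wrist 1.5 2.2
```

```text
clock: 14.88
eef_pos: [477.9, 95.1, 167.2]
eef_rot: [-3.111, -0.007, 1.794]
wrist_force: [-3.9, -0.7, 0.5]
finger_gap: 37.7
[477.8524487   95.07229611 167.24676248] [-3.11079982 -0.00748465  1.79420856] [-3.89788409 -0.66481518  0.4536628 ] [-0.21714905  0.661538    0.02835141]
1.5 0.728 1.6 0.761 1.7 0.788 1.8 0.805 1.9 0.783 2.0 0.75 2.1 0.716 2.2 0.683
```

```bash
python3 -m crank '[{"offset":[0.0015,0.0003,0.001],"spin":3},{"offset":[0.003,0.001,0.002],"spin":6},{"offset":[0.005,0.0015,0.003],"spin":9},{"offset":[0.0065,0.0025,0.0045],"spin":12},{"offset":[0.008,0.003,0.0055],"spin":15},{"offset":[0.0095,0.004,0.0065],"spin":18},{"offset":[0.0095,0.004,0.0065],"spin":18},{"offset":[0.0095,0.004,0.0065],"spin":18}]'
python3 ang.py wrist 1.7 2.7
```

```text
clock: 15.6
eef_pos: [487.6, 99.0, 173.9]
eef_rot: [-3.111, -0.007, 2.107]
wrist_force: [-2.6, -1.9, 1.8]
finger_gap: 37.3
[487.59799062  98.99349973 173.86009418] [-3.11128253 -0.00699908  2.10741465] [-2.56632886 -1.92828426  1.75797237] [-0.39559057  0.33982072  0.0036988 ]
1.7 0.652 1.8 0.67 1.9 0.686 2.0 0.703 2.1 0.72 2.2 0.721 2.3 0.712 2.4 0.695 2.5 0.679 2.6 0.662 2.7 0.64
```

```bash
python3 -m crank '[{"offset":[0.001,0.001,0.001],"spin":3},{"offset":[0.002,0.0015,0.0015],"spin":6},{"offset":[0.003,0.0025,0.0025],"spin":8},{"offset":[0.004,0.0035,0.003],"spin":10},{"offset":[0.004,0.0035,0.003],"spin":10},{"offset":[0.004,0.0035,0.003],"spin":10},{"offset":[0.004,0.0035,0.003],"spin":10},{"offset":[0.004,0.0035,0.003],"spin":10}]'
python3 -c "
from h import *
s=manip.read_state();print(s['wrist_force'],s['moment'])"
python3 -m crank '[{"offset":[-0.001,-0.001,0.01],"spin":0},{"offset":[-0.002,-0.002,0.03],"spin":0},{"offset":[-0.01,0,0.06],"spin":0},{"offset":[-0.02,0.01,0.09],"spin":-7},{"offset":[-0.02,0.01,0.10],"spin":-14},{"offset":[-0.02,0.015,0.10],"spin":-21},{"offset":[-0.02,0.02,0.10],"spin":-28},{"offset":[-0.02,0.02,0.10],"spin":-35}]'
python3 -m crank '[{"offset":[0,0,0],"spin":-7},{"offset":[0,0,0],"spin":-14},{"offset":[0,0,0],"spin":-21},{"offset":[0,0,0],"spin":-28},{"offset":[0,0,0],"spin":-35},{"offset":[0,0,0],"spin":-42},{"offset":[0,0,0],"spin":-49},{"offset":[0,0,0],"spin":-56}]' 1
python3 ang.py side 1.8 2.9
python3 - <<'E'
from fit import *
np.set_printoptions(precision=3,suppress=True)
q0=pickle.load(open('q.pkl','rb'));V=[]
for n in('side','wrist'):
    s,p=snap(n,n+'7.png');m=red(p)
    if n=='side': k=np.zeros_like(m);k[200:320,235:350]=1;m&=k
    else: nn,l,st,_=cv2.connectedComponentsWithStats(m.astype(np.uint8));print(st[1:][st[1:,4]>100]);m=l==1+st[1:,4].argmax()
    V.append((s,p,m))
f,q=nutfit(V,[*q0[:3],q0[3]+2.3]);print(f,q,q[3]-q0[3],s['joints'])
print(nutworld(q,np.array([[0,0,43],[35,0,43],[-35,0,43.]])))
E
```

```text
clock: 16.32
eef_pos: [491.6, 102.3, 177.0]
eef_rot: [-3.111, -0.007, 2.281]
wrist_force: [-5.0, -3.3, 3.3]
finger_gap: 37.4
[-5.005488   -3.31660438  3.31697982] [-0.57487794  0.64654801  0.04499403]
clock: 16.98
eef_pos: [471.9, 123.2, 278.1]
eef_rot: [-3.114, -0.008, 1.664]
wrist_force: [-1.0, -0.3, 0.3]
finger_gap: 37.3
clock: 17.65
eef_pos: [472.1, 123.4, 278.9]
eef_rot: [-3.114, -0.009, 0.68]
wrist_force: [-0.2, 0.3, -0.6]
finger_gap: 87.3
[472.11371384 123.36283146 278.91042681] [-3.11386367 -0.00929646  0.68035416] [-0.18346545  0.28030024 -0.57805546] [-0.04626499 -0.07595176 -0.05803912]
1.8 0.812 1.9 0.812 2.0 0.813 2.1 0.771 2.2 0.745 2.3 0.723 2.4 0.701 2.5 0.674 2.6 0.666 2.7 0.658 2.8 0.64 [[ 285  183   73   85 4310]]
0.28375030994168776 [518.789 147.584   0.45    4.171] 1.911863131811057 [0.165 0.113 1.576 0.029 1.459 1.048]
[[473.456 125.675 170.56 ]
 [472.735  92.014 160.999]
 [474.178 159.336 180.121]]
```

```bash
python3 ang.py wrist 1.6 2.7; python3 - <<'E'
from fit import *
s,p=snap('wrist');q=pickle.load(open('q.pkl','rb'));im=p['pixels'][:,:,::-1].copy()
for dt,c in((1.9,(0,255,0)),(2.3,(255,0,0))):
    cv2.drawContours(im,cv2.findContours(sil(p,s,[*q[:3],q[3]+dt]).astype(np.uint8),0,1)[0],-1,c,1)
cv2.imwrite('pics/w8.png',cv2.resize(im[140:300,240:400],None,fx=3,fy=3,interpolation=cv2.INTER_NEAREST))
E
```

```text
[472.02023729 123.25620722 278.73306446] [-3.11394295 -0.00889631  0.68959986] [0.02438401 0.44750104 0.48785402] [ 0.00244238 -0.03129091  0.02832121]
1.6 0.795 1.7 0.842 1.8 0.872 1.9 0.895 2.0 0.881 2.1 0.854 2.2 0.826 2.3 0.799 2.4 0.776 2.5 0.752 2.6 0.732
```

View pics/w8.png

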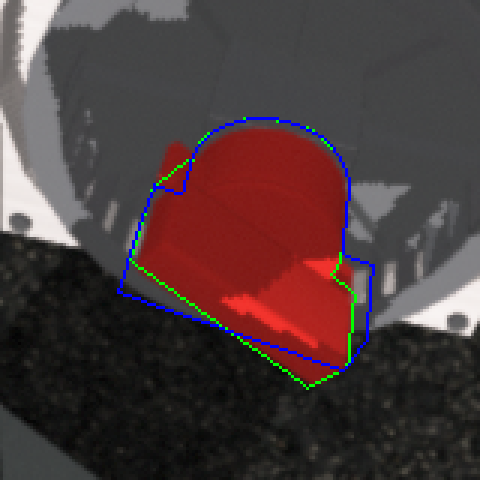

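```bash
python3 -m crank '[{"offset":[0.0015,0.002,-0.01],"spin":-6},{"offset":[0.0015,0.002,-0.02],"spin":-13},{"offset":[0.0015,0.002,-0.03],"spin":-20},{"offset":[0.0015,0.002,-0.04],"spin":-27},{"offset":[0.0015,0.002,-0.05],"spin":-34},{"offset":[0.0015,0.002,-0.06],"spin":-39},{"offset":[0.0015,0.002,-0.065],"spin":-39},{"offset":[0.0015,0.002,-0.07],"spin":-39}]'
python3 -m crank '[{"offset":[0,0,-0.015],"spin":0},{"offset":[0,0,-0.03],"spin":0},{"offset":[0,0,-0.042],"spin":0},{"offset":[0,0,-0.05],"spin":0},{"offset":[0,0,-0.055],"spin":0},{"offset":[0,0,-0.055],"spin":0},{"offset":[0,0,-0.055],"spin":0},{"offset":[0,0,-0.055],"spin":0}]'
python3 -m crank '[{"offset":[0,0,0],"spin":0},{"offset":[0,0,0],"spin":0},{"offset":[0,0,0],"spin":0},{"offset":[0,0,0],"spin":0},{"offset":[0,0,0],"spin":0},{"offset":[0,0,0],"spin":0},{"offset":[0,0,0],"spin":0},{"offset":[0,0,0],"spin":0}]' 0.6 12
python3 -c "
from h import *
s=manip.read_state();print(s['wrist_force'],s['moment'])"
```

```text
clock: 18.57
eef_pos: [473.5, 125.3, 208.3]
eef_rot: [-3.114, -0.008, 0.015]
wrist_force: [0.4, -0.4, 1.0]
finger_gap: 94.1
clock: 19.23
eef_pos: [473.9, 125.4, 154.0]
eef_rot: [-3.114, -0.009, 0.016]
wrist_force: [-0.2, 0.6, -0.0]
finger_gap: 94.1
clock: 19.9
eef_pos: [474.0, 125.9, 154.4]
eef_rot: [-3.113, -0.01, 0.016]
wrist_force: [-1.0, 5.1, 2.7]
finger_gap: 78.1
[-0.98674132  5.10025688  2.69671789] [1.13892239 0.17525095 0.05577066]
```

```bash
python3 -m crank '[{"offset":[0,0,0],"spin":4},{"offset":[0,0,0],"spin":8},{"offset":[0,0,0],"spin":12},{"offset":[0,0,0],"spin":16},{"offset":[0,0,0],"spin":20},{"offset":[0,0,0],"spin":24},{"offset":[0,0,0],"spin":24},{"offset":[0,0,0],"spin":24}]' 0.6 16
python3 ang.py wrist 1.7 2.8
```

```text
clock: 20.57
eef_pos: [474.5, 125.2, 154.9]
eef_rot: [-3.114, -0.011, 0.435]
wrist_force: [0.4, -5.8, 4.7]
finger_gap: 71.9
[474.49923761 125.21944612 154.91136376] [-3.11415547 -0.01100587  0.43464633] [ 0.40207103 -5.78631769  4.70929599] [-1.24859769 -0.29545144 -0.18886777]
1.7 0.811 1.8 0.828 1.9 0.848 2.0 0.867 2.1 0.88 2.2 0.892 2.3 0.895 2.4 0.893 2.5 0.893 2.6 0.892 2.7 0.889
```

```bash
python3 -m crank '[{"offset":[0,0,0],"spin":0},{"offset":[-0.001,-0.0005,0.0015],"spin":0},{"offset":[-0.002,-0.001,0.0035],"spin":0},{"offset":[-0.003,-0.0015,0.005],"spin":0},{"offset":[-0.004,-0.002,0.007],"spin":0},{"offset":[-0.005,-0.0025,0.009],"spin":0},{"offset":[-0.0055,-0.0025,0.010],"spin":0},{"offset":[-0.0055,-0.0025,0.010],"spin":0}]' 0.6 25
python3 -m crank '[{"offset":[-0.002,-0.001,0.004],"spin":0},{"offset":[-0.004,-0.002,0.008],"spin":0},{"offset":[-0.007,-0.0035,0.012],"spin":0},{"offset":[-0.009,-0.0045,0.016],"spin":0},{"offset":[-0.011,-0.0055,0.020],"spin":0},{"offset":[-0.014,-0.007,0.025],"spin":0},{"offset":[-0.014,-0.007,0.025],"spin":0},{"offset":[-0.014,-0.007,0.025],"spin":0}]'
python3 ang.py side 1.7 1.9
```

```text
clock: 21.28
eef_pos: [468.9, 122.5, 165.2]
eef_rot: [-3.115, -0.011, 0.434]
wrist_force: [1.0, -3.8, 1.9]
finger_gap: 71.6
clock: 21.95
eef_pos: [454.9, 115.5, 190.6]
eef_rot: [-3.115, -0.012, 0.434]
wrist_force: [-0.5, 0.0, -0.5]
finger_gap: 71.4
[454.9295254  115.45878938 190.58014722] [-3.11483071 -0.01164528  0.43394452] [-0.50094915  0.03716362 -0.5029934 ] [-0.06077981 -0.00211448  0.02638489]
1.7 0.198 1.8 0.207
```

```bash
python3 - <<'E'
from fit import *
np.set_printoptions(precision=1,suppress=True)
V=pickle.load(open('v1.pkl','rb'));n,s,p,m=V[1]
for uv in((343,320),(572,258)): print('w1',onz(p,s,uv,105)[:2])
s,p=snap('scene')
for uv in((322,290),(393,248),(518,325),(392,408)): print('sc',onz(p,s,uv,105)[:2])
mk=manip.masks_of(p,'dish_rack');print([round(d['conf'],2) for d in mk])
im=p['pixels'][:,:,::-1].copy();im[mk[0]['mask']]=im[mk[0]['mask']]//2+np.array([0,100,0],np.uint8)
cv2.imwrite('pics/sc9.png',cv2.resize(im[220:440,240:560],None,fx=2.5,fy=2.5))
E
```

```text
w1 [ 344.3 -100.5]
w1 [718.4 -95.2]
sc [ 434.  -153.5]
sc [697.  -96.1]
sc [ 724.8 -496.1]
sc [ 341.7 -534.3]
[0.7]
```

View pics/sc9.png

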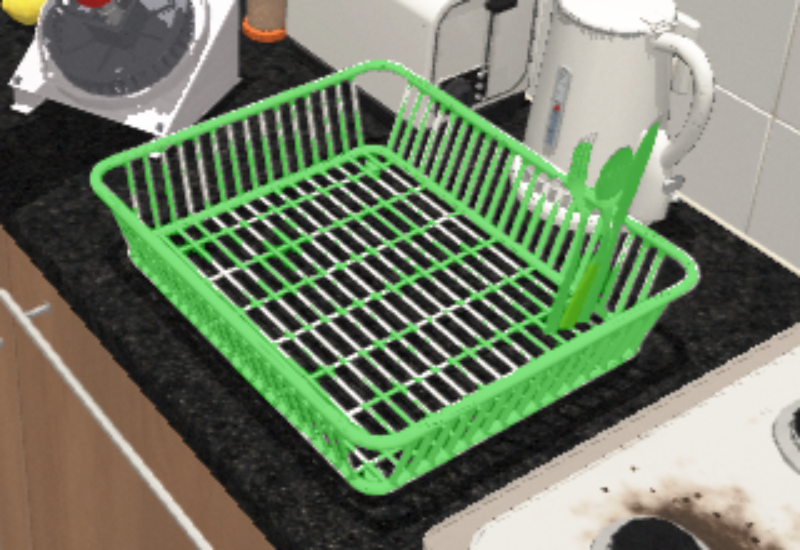

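```bash
python3 -m crank '[{"offset":[-0.01,-0.005,0.02],"spin":0},{"offset":[-0.015,-0.01,0.045],"spin":0},{"offset":[-0.015,-0.03,0.065],"spin":0},{"offset":[-0.012,-0.06,0.07],"spin":0},{"offset":[-0.01,-0.095,0.07],"spin":0},{"offset":[-0.01,-0.13,0.07],"spin":0},{"offset":[-0.01,-0.165,0.07],"spin":0},{"offset":[-0.01,-0.20,0.07],"spin":0}]'
python3 -m crank '[{"offset":[0,-0.035,0],"spin":0},{"offset":[0,-0.07,0],"spin":0},{"offset":[0,-0.105,0],"spin":0},{"offset":[0,-0.14,0],"spin":0},{"offset":[0,-0.175,0],"spin":0},{"offset":[0,-0.21,0],"spin":0},{"offset":[0,-0.245,0],"spin":0},{"offset":[0,-0.275,0],"spin":0}]'
python3 -m crank '[{"offset":[-0.005,-0.03,-0.02],"spin":0},{"offset":[-0.010,-0.05,-0.045],"spin":0},{"offset":[-0.013,-0.06,-0.075],"spin":0},{"offset":[-0.013,-0.065,-0.105],"spin":0},{"offset":[-0.013,-0.065,-0.13],"spin":0},{"offset":[-0.013,-0.065,-0.15],"spin":0},{"offset":[-0.013,-0.065,-0.160],"spin":0},{"offset":[-0.013,-0.065,-0.160],"spin":0}]'
python3 - <<'E'
from fit import *
np.set_printoptions(precision=1,suppress=True)
s,p=snap('wrist','w10.png');print(s['eef_pos'],s['eef_rot'],s['wrist_force'],s['finger_gap'])
import math
# rack inner floor corners check
im=p['pixels'][:,:,::-1].copy()
for P in([378,-498,21],[378,-138,21],[688,-498,21]): print(proj(p,s,P))
E
```

```text
clock: 22.77
eef_pos: [444.6, -86.1, 259.9]
eef_rot: [-3.114, -0.011, 0.434]
wrist_force: [0.8, 0.1, -0.3]
finger_gap: 71.4
clock: 23.43
eef_pos: [444.1, -363.3, 259.3]
eef_rot: [-3.114, -0.01, 0.434]
wrist_force: [0.9, -0.8, -0.1]
finger_gap: 71.3
clock: 24.1
eef_pos: [430.5, -427.5, 96.9]
eef_rot: [-3.11, -0.009, 0.434]
wrist_force: [-0.2, 0.1, -0.5]
finger_gap: 71.1
[ 430.5 -427.5   96.9] [-3.1 -0.   0.4] [-0.2  0.1 -0.5] 71.12971903418821
[[371.2 333.7]]
[[-51.9 149.9]]
[[602.4 -67.2]]
```

View pics/w10.png

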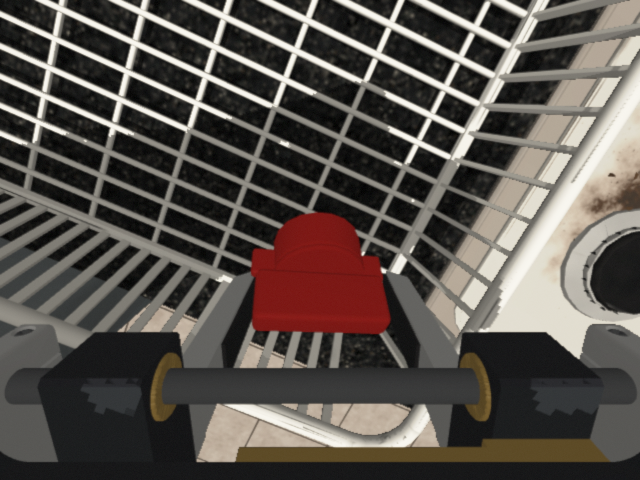

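```bash
python3 -m crank '[{"offset":[0.003,0.003,-0.008],"spin":0},{"offset":[0.006,0.006,-0.016],"spin":0},{"offset":[0.01,0.01,-0.024],"spin":0},{"offset":[0.01,0.01,-0.031],"spin":0},{"offset":[0.01,0.01,-0.036],"spin":0},{"offset":[0.01,0.01,-0.039],"spin":0},{"offset":[0.01,0.01,-0.039],"spin":0},{"offset":[0.01,0.01,-0.039],"spin":0}]'
python3 -m crank '[{"offset":[0,0,-0.0005],"spin":0},{"offset":[0,0,-0.001],"spin":0},{"offset":[0,0,-0.0015],"spin":0},{"offset":[0,0,-0.002],"spin":0},{"offset":[0,0,-0.0025],"spin":0},{"offset":[0,0,-0.003],"spin":0},{"offset":[0,0,-0.003],"spin":0},{"offset":[0,0,-0.003],"spin":0}]'
```

```text
clock: 24.82
eef_pos: [441.0, -418.3, 59.9]
eef_rot: [-3.113, -0.01, 0.434]
wrist_force: [0.8, 0.3, -0.6]
finger_gap: 71.2
clock: 25.48
eef_pos: [441.0, -418.3, 56.9]
eef_rot: [-3.112, -0.01, 0.434]
wrist_force: [-1.0, -0.2, -1.6]
finger_gap: 71.5
```

```bash
python3 -m crank '[{"offset":[0,0,-0.0005],"spin":0},{"offset":[0,0,-0.001],"spin":0},{"offset":[0,0,-0.0015],"spin":0},{"offset":[0,0,-0.002],"spin":0},{"offset":[0,0,-0.0025],"spin":0},{"offset":[0,0,-0.0025],"spin":0},{"offset":[0,0,-0.0025],"spin":0},{"offset":[0,0,-0.0025],"spin":0}]'
```

```text
clock: 26.15
eef_pos: [441.0, -418.3, 54.4]
eef_rot: [-3.113, -0.01, 0.434]
wrist_force: [-0.1, 0.1, 0.2]
finger_gap: 71.1
```

```bash
python3 -m crank '[{"offset":[0,0,-0.001],"spin":0},{"offset":[0,0,-0.002],"spin":0},{"offset":[0,0,-0.003],"spin":0},{"offset":[0,0,-0.0035],"spin":0},{"offset":[0,0,-0.004],"spin":0},{"offset":[0,0,-0.0045],"spin":0},{"offset":[0,0,-0.005],"spin":0},{"offset":[0,0,-0.005],"spin":0}]'; python3 -c "
from h import *
s=manip.read_state();print(s['wrist_force'],s['moment'])"
```

```text
clock: 26.82
eef_pos: [442.2, -418.6, 52.8]
eef_rot: [-3.115, -0.012, 0.434]
wrist_force: [-3.6, 9.6, 30.0]
finger_gap: 71.1
[-3.64631272  9.57676354 30.02389124] [2.38386825 1.00805367 0.01484354]
```

```bash
python3 -m crank '[{"offset":[0,0,0],"spin":0},{"offset":[0.003,0.0015,0],"spin":0},{"offset":[0.007,0.0035,-0.0005],"spin":0},{"offset":[0.011,0.0055,-0.001],"spin":0},{"offset":[0.015,0.0075,-0.0025],"spin":0},{"offset":[0.019,0.0095,-0.004],"spin":0},{"offset":[0.024,0.012,-0.006],"spin":0},{"offset":[0.024,0.012,-0.007],"spin":0}]' 0.6 8; python3 - <<'E'
from h import *
s,p=snap('wrist');print(s['wrist_force'],s['moment'])
cv2.imwrite('pics/w11.png',p['pixels'][100:420,160:480,::-1])
E
```

```text
clock: 27.48
eef_pos: [467.0, -405.7, 45.4]
eef_rot: [-3.114, -0.012, 0.435]
wrist_force: [0.0, 3.7, 7.4]
finger_gap: 70.9
[0.01486069 3.65879348 7.38947492] [ 0.71778415 -0.02730177  0.04454934]
```

View pics/w11.png

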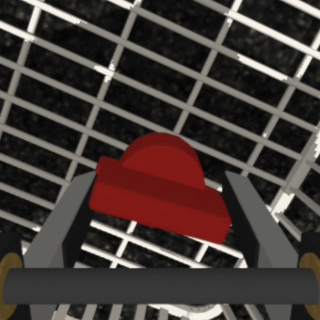

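```bash
python3 -m crank '[{"offset":[0,0,0.001],"spin":0},{"offset":[0,0,0.001],"spin":0},{"offset":[0,0,0.001],"spin":0},{"offset":[0,0,0.001],"spin":0},{"offset":[0,0,0.01],"spin":0},{"offset":[0,0,0.035],"spin":0},{"offset":[0,0,0.07],"spin":0},{"offset":[0,0,0.10],"spin":0}]' 1 8
python3 -m crank '[{"offset":[-0.005,0.01,0.04],"spin":0},{"offset":[-0.01,0.03,0.075],"spin":0},{"offset":[-0.015,0.065,0.10],"spin":0},{"offset":[-0.02,0.10,0.12],"spin":0},{"offset":[-0.02,0.135,0.14],"spin":0},{"offset":[-0.02,0.17,0.14],"spin":0},{"offset":[-0.02,0.205,0.14],"spin":0},{"offset":[-0.02,0.24,0.14],"spin":0}]'
python3 - <<'E'
from h import *
for n in('scene','wrist'):
    s,p=snap(n,n+'12.png')
    print(n,[(np.round(d['location']),round(d['conf'],2)) for d in manip.search_frame(p,'nut_1')])
E
python3 -m crank '[{"offset":[0,0.035,0],"spin":0},{"offset":[0,0.07,0],"spin":0},{"offset":[0,0.105,0],"spin":0},{"offset":[0,0.14,0],"spin":0},{"offset":[0,0.175,0],"spin":0},{"offset":[0,0.21,0],"spin":0},{"offset":[0,0.245,0],"spin":0},{"offset":[0.005,0.275,0],"spin":0}]'
python3 - <<'E'
from fit import *
q=pickle.load(open('q.pkl','rb'))
s,p=snap('wrist','w13.png');print(s['eef_pos'],s['eef_rot'],s['joints'])
im=p['pixels'][:,:,::-1].copy()
def loc(P): return (np.array([0,0,90])+np.array(P)@np.array([X,Y,A]))@Rz(q[2]).T+[q[0],q[1],0]
sq=loc([[24,24,52],[24,-24,52],[-24,-24,52],[-24,24,52]])
cv2.polylines(im,[np.round(proj(p,s,sq)).astype(np.int32)],True,(0,255,0),1)
t=np.linspace(0,6.28,60);rg=loc([[72*np.cos(a),72*np.sin(a),42] for a in t])
cv2.polylines(im,[np.round(proj(p,s,rg)).astype(np.int32)],True,(255,255,0),1)
for a,r in((71,15),):
    tip=loc([[15*np.cos(a),15*np.sin(a),71] for a in t]);cv2.polylines(im,[np.round(proj(p,s,tip)).astype(np.int32)],True,(255,0,255),1)
c=proj(p,s,sq).mean(0).astype(int);x0,y0=max(0,min(400,c[0]-120)),max(0,min(240,c[1]-120))
cv2.imwrite('pics/w14.png',cv2.resize(im[y0:y0+240,x0:x0+240],None,fx=2.4,fy=2.4,interpolation=cv2.INTER_CUBIC))
E
```

```text
clock: 28.2
eef_pos: [466.6, -405.6, 147.6]
eef_rot: [-3.114, -0.012, 0.434]
wrist_force: [-0.2, -0.2, 0.6]
finger_gap: 94.0
clock: 28.87
eef_pos: [446.0, -164.0, 288.6]
eef_rot: [-3.115, -0.013, 0.434]
wrist_force: [0.8, 0.0, 0.3]
finger_gap: 93.9
scene [(array([ 456., -413.,   58.]), 0.69), (array([625., 356., 156.]), 0.53)]
wrist [(array([ 475., -399.,   56.]), 0.89)]
clock: 29.73
eef_pos: [451.5, 110.7, 288.8]
eef_rot: [-3.115, -0.013, 0.435]
wrist_force: [1.1, -0.9, 0.3]
finger_gap: 93.7
[451.53986897 110.68923928 288.79543908] [-3.11525507 -0.01297878  0.43469797] [0.14467598 0.04791411 1.62339959 0.0291105  1.4654201  1.27761166]
```

View pics/w14.png

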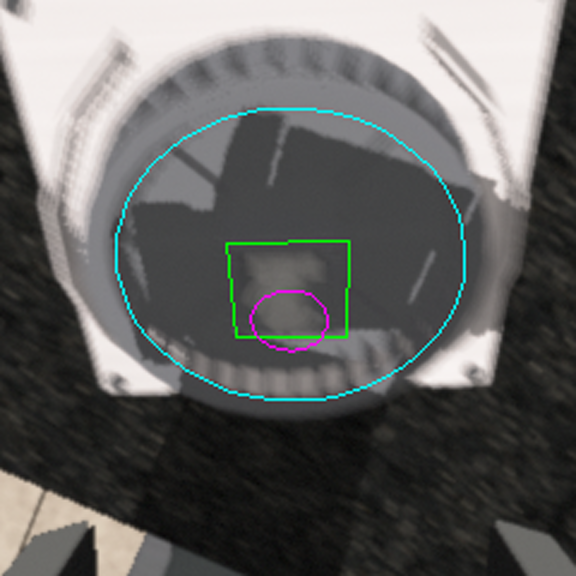

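```bash
python3 - <<'E'
from fit import *
q=pickle.load(open('q.pkl','rb'))
def loc(P,dx=0,dy=0): return (np.array([0,0,90])+np.array(P)@np.array([X,Y,A]))@Rz(q[2]).T+[q[0]+dx,q[1]+dy,0]
for rep in range(2):
    s,p=snap('wrist')
    g=cv2.cvtColor(p['pixels'],cv2.COLOR_RGB2GRAY).astype(np.float32)
    L=np.log(cv2.GaussianBlur(g,(0,0),.8)+8);gx=cv2.Sobel(L,-1,1,0);gy=cv2.Sobel(L,-1,0,1)
    out=[]
    for d in range(-45,45,5):
        best=0
        for dx in range(-4,5,2):
            for dy in range(-4,5,2):
                r=np.radians(d);e=np.linspace(-.9,.9,15);sc=[]
                for k in range(4):
                    a=r+k*np.pi/2;u=np.array([np.cos(a),np.sin(a)]);v=np.array([-u[1],u[0]])
                    P=loc([[*(24*u+24*t*v),52] for t in e],dx,dy);uv=proj(p,s,P);tn=uv[-1]-uv[0];nn=np.array([-tn[1],tn[0]])/np.hypot(*tn)
                    i=np.round(uv).astype(int);sc.append(np.abs((gx[i[:,1],i[:,0]]*nn[0]+gy[i[:,1],i[:,0]]*nn[1])).clip(0,.6).mean())
                best=max(best,np.mean(sc))
        out.append((d,round(float(best),3)))
    print(out)
im=g[0:1];c=proj(p,s,loc([[0,0,52]]))[0];x,y=c.astype(int);print(c)
cr=g[y-34:y+34:2,x-34:x+34:2]
for r in cr.astype(int): print(' '.join('%2d'%min(99,v//2) for v in r))
E
```

```text
[(-45, 0.165), (-40, 0.158), (-35, 0.15), (-30, 0.173), (-25, 0.184), (-20, 0.18), (-15, 0.185), (-10, 0.169), (-5, 0.182), (0, 0.206), (5, 0.175), (10, 0.152), (15, 0.146), (20, 0.166), (25, 0.179), (30, 0.184), (35, 0.167), (40, 0.155)]
[(-45, 0.15), (-40, 0.161), (-35, 0.142), (-30, 0.158), (-25, 0.155), (-20, 0.164), (-15, 0.173), (-10, 0.182), (-5, 0.177), (0, 0.189), (5, 0.192), (10, 0.175), (15, 0.151), (20, 0.165), (25, 0.171), (30, 0.175), (35, 0.162), (40, 0.157)]
[320.45191713 176.13111369]
38 34 34 33 34 33 34 35 34 34 35 34 34 35 34 35 34 34 34 35 34 34 35 34 34 34 34 35 35 33 34 33 33 34
34 34 34 34 34 33 34 34 35 34 34 34 34 34 35 34 34 34 35 35 34 34 35 34 35 35 34 34 35 33 33 33 34 33
34 34 34 34 33 33 34 34 34 35 35 34 34 34 34 35 35 34 35 35 34 34 35 34 34 35 34 35 34 34 34 34 34 34
33 34 33 34 34 33 34 35 34 34 34 35 34 34 34 35 34 35 35 34 34 34 34 35 35 34 34 35 35 34 33 34 34 34
34 34 34 34 33 34 35 35 35 34 34 35 34 35 34 34 34 34 34 35 35 34 35 34 35 34 34 34 34 34 33 34 34 34
34 33 34 34 34 33 34 34 34 35 35 35 34 35 34 34 34 34 34 35 35 35 34 34 35 34 34 35
[... 2174 characters left out ...]
4 33 34 33 33 33 33 33 33 33 33 38 37 42 44 43 43 44 44 46 47 48 48 49 49 52 62 65 64 65
33 33 34 34 33 33 33 34 33 33 34 34 34 33 34 35 34 36 51 60 63 64 64 65 64 64 65 64 64 65 65 64 65 64
34 33 34 34 33 33 34 33 34 34 34 33 34 34 34 33 34 34 41 56 39 49 40 58 64 64 64 65 65 63 64 65 64 64
34 33 33 31 34 34 34 34 34 33 33 34 34 34 33 34 34 34 34 36 34 34 33 34 37 45 56 52 61 53 59 65 65 64
54 43 33 30 33 34 34 34 33 34 34 34 34 33 35 34 33 34 33 34 34 33 34 34 34 33 34 34 35 41 44 64 63 61
63 62 36 30 36 35 33 34 31 34 34 34 33 33 34 34 34 34 34 33 34 34 34 33 33 32 33 34 34 39 34 38 45 53
65 63 34 31 55 60 51 43 30 34 34 33 34 34 34 33 34 34 34 34 33 34 34 34 33 31 35 35 39 41 31 48 67 68
```

```bash
python3 -m crank '[{"offset":[0.015,0.01,-0.005],"spin":1},{"offset":[0.035,0.02,-0.02],"spin":1},{"offset":[0.048,0.027,-0.045],"spin":1},{"offset":[0.048,0.027,-0.075],"spin":1},{"offset":[0.048,0.027,-0.10],"spin":1},{"offset":[0.048,0.027,-0.12],"spin":1},{"offset":[0.048,0.027,-0.135],"spin":1},{"offset":[0.048,0.027,-0.14],"spin":1}]' 0.8 20
python3 -m crank '[{"offset":[0,0,-0.008],"spin":0},{"offset":[0,0,-0.016],"spin":0},{"offset":[0,0,-0.024],"spin":0},{"offset":[0,0,-0.032],"spin":0},{"offset":[0,0,-0.038],"spin":0},{"offset":[0,0,-0.042],"spin":0},{"offset":[0,0,-0.042],"spin":0},{"offset":[0,0,-0.042],"spin":0}]'
```

```text
clock: 30.55
eef_pos: [499.6, 135.1, 146.0]
eef_rot: [-3.114, -0.009, 0.453]
wrist_force: [0.7, -0.1, -0.1]
finger_gap: 74.8
clock: 31.22
eef_pos: [499.7, 135.2, 104.0]
eef_rot: [-3.114, -0.009, 0.453]
wrist_force: [-0.8, 0.1, -0.3]
finger_gap: 75.3
```

```bash
python3 -m crank '[{"offset":[0,0.0015,0.001],"spin":0},{"offset":[0,0.002,0.002],"spin":0},{"offset":[0,0.002,0.002],"spin":0},{"offset":[0,0.002,0.002],"spin":0},{"offset":[0,0.002,0.002],"spin":0},{"offset":[0,0.002,0.002],"spin":0},{"offset":[0,0.002,0.002],"spin":0},{"offset":[0,0.002,0.002],"spin":0}]' 0.35 25
python3 -c "
from h import *
s=manip.read_state();print(s['wrist_force'],s['moment'])"
```

```text
clock: 31.88
eef_pos: [499.8, 137.4, 106.3]
eef_rot: [-3.114, -0.009, 0.453]
wrist_force: [-2.1, 3.2, 5.1]
finger_gap: 48.2
[-2.12287206  3.24623207  5.12523508] [ 0.49857202  0.3749309  -0.0268196 ]
```

```bash
python3 -m crank '[{"offset":[-0.001,-0.0005,0.002],"spin":0},{"offset":[-0.0025,-0.0012,0.0045],"spin":0},{"offset":[-0.004,-0.002,0.007],"spin":0},{"offset":[-0.0055,-0.0027,0.010],"spin":0},{"offset":[-0.007,-0.0035,0.0125],"spin":0},{"offset":[-0.0085,-0.0042,0.015],"spin":0},{"offset":[-0.0095,-0.0047,0.017],"spin":0},{"offset":[-0.0095,-0.0047,0.017],"spin":0}]' 0.35 30
python3 -c "
from h import *
s=manip.read_state();print(s['wrist_force'],s['moment'])"
```

```text
clock: 32.55
eef_pos: [489.9, 132.5, 123.6]
eef_rot: [-3.114, -0.009, 0.453]
wrist_force: [0.2, 0.1, -2.2]
finger_gap: 48.0
[ 0.20022979  0.12070441 -2.23952622] [-0.06146389  0.03402539  0.02059281]
```

```bash
python3 -m crank '[{"offset":[-0.003,-0.0015,0.0055],"spin":0},{"offset":[-0.0075,-0.0037,0.0135],"spin":0},{"offset":[-0.012,-0.006,0.0215],"spin":0},{"offset":[-0.0165,-0.0082,0.0295],"spin":0},{"offset":[-0.021,-0.0105,0.0375],"spin":0},{"offset":[-0.0255,-0.0127,0.0455],"spin":0},{"offset":[-0.030,-0.015,0.0535],"spin":0},{"offset":[-0.035,-0.0175,0.0625],"spin":0}]'
python3 -m crank '[{"offset":[-0.003,-0.0015,0.01],"spin":0},{"offset":[-0.005,-0.0025,0.03],"spin":0},{"offset":[-0.005,-0.0025,0.055],"spin":0},{"offset":[-0.005,-0.01,0.075],"spin":0},{"offset":[-0.005,-0.035,0.085],"spin":0},{"offset":[-0.005,-0.065,0.09],"spin":0},{"offset":[-0.005,-0.10,0.09],"spin":0},{"offset":[-0.005,-0.13,0.09],"spin":0}]'
```

```text
clock: 33.22
eef_pos: [454.4, 114.8, 186.9]
eef_rot: [-3.114, -0.009, 0.453]
wrist_force: [-0.2, 0.6, -2.3]
finger_gap: 48.0
clock: 33.88
eef_pos: [448.9, -16.8, 278.1]
eef_rot: [-3.115, -0.01, 0.453]
wrist_force: [0.0, 0.6, -2.7]
finger_gap: 48.4
```

```bash
python3 -m crank '[{"offset":[0.003,-0.03,0],"spin":0},{"offset":[0.007,-0.065,0],"spin":0},{"offset":[0.011,-0.10,0],"spin":0},{"offset":[0.015,-0.135,0],"spin":0},{"offset":[0.02,-0.17,-0.005],"spin":0},{"offset":[0.024,-0.20,-0.02],"spin":0},{"offset":[0.027,-0.225,-0.04],"spin":0},{"offset":[0.027,-0.237,-0.06],"spin":0}]'
python3 -m crank '[{"offset":[0,0,-0.025],"spin":0},{"offset":[0,0,-0.05],"spin":0},{"offset":[0,0,-0.075],"spin":0},{"offset":[0,0,-0.095],"spin":0},{"offset":[0,0,-0.112],"spin":0},{"offset":[0,0,-0.124],"spin":0},{"offset":[0,0,-0.132],"spin":0},{"offset":[0,0,-0.132],"spin":0}]'
```

```text
clock: 34.55
eef_pos: [475.7, -256.6, 217.9]
eef_rot: [-3.116, -0.01, 0.451]
wrist_force: [0.4, 0.2, -2.2]
finger_gap: 48.4
clock: 35.22
eef_pos: [475.3, -256.4, 85.0]
eef_rot: [-3.114, -0.009, 0.451]
wrist_force: [0.6, 0.7, -2.8]
finger_gap: 48.2
```

Now lower to contact, with a moderate grip that lets the wheel pivot.

```bash
python3 -m crank '[{"offset":[0,0,-0.0015],"spin":0},{"offset":[0,0,-0.003],"spin":0},{"offset":[0,0,-0.0045],"spin":0},{"offset":[0,0,-0.006],"spin":0},{"offset":[0,0,-0.0075],"spin":0},{"offset":[0,0,-0.0085],"spin":0},{"offset":[0,0,-0.009],"spin":0},{"offset":[0,0,-0.009],"spin":0}]' 0.35 15
python3 -c "
from h import *
s=manip.read_state();print(s['wrist_force'],s['moment'])"
```

```text
clock: 35.88
eef_pos: [475.6, -256.5, 76.2]
eef_rot: [-3.115, -0.009, 0.451]
wrist_force: [0.8, -0.3, -0.7]
finger_gap: 48.1
[ 0.80993122 -0.30209435 -0.66947982] [-0.01588689 -0.13777975  0.04530548]
```

```bash
python3 -m crank '[{"offset":[0.002,0.001,-0.002],"spin":0},{"offset":[0.004,0.002,-0.004],"spin":0},{"offset":[0.006,0.003,-0.006],"spin":0},{"offset":[0.008,0.004,-0.008],"spin":0},{"offset":[0.010,0.005,-0.010],"spin":0},{"offset":[0.012,0.006,-0.012],"spin":0},{"offset":[0.012,0.006,-0.012],"spin":0},{"offset":[0.012,0.006,-0.012],"spin":0}]' 0.35 12
python3 -c "
from h import *
s=manip.read_state();print(s['wrist_force'],s['moment'])"
```

```text
clock: 36.55
eef_pos: [487.4, -250.2, 63.8]
eef_rot: [-3.114, -0.009, 0.452]
wrist_force: [-0.1, 0.7, -2.2]
finger_gap: 47.6
[-0.06742388  0.74136353 -2.16930374] [-0.03181248  0.01201179  0.0113342 ]
```

```bash
python3 -m crank '[{"offset":[0.001,0.001,-0.002],"spin":0},{"offset":[0.003,0.0015,-0.004],"spin":0},{"offset":[0.005,0.002,-0.006],"spin":0},{"offset":[0.006,0.003,-0.008],"spin":0},{"offset":[0.008,0.004,-0.010],"spin":0},{"offset":[0.009,0.0045,-0.012],"spin":0},{"offset":[0.010,0.005,-0.0135],"spin":0},{"offset":[0.010,0.005,-0.0135],"spin":0}]' 0.35 10
python3 - <<'E'
from h import *
s,p=snap('wrist');print(s['wrist_force'],s['moment'])
for d in manip.masks_of(p,'wheel_1')[:2]:
    m=d['mask'];c=max(cv2.findContours(m.astype(np.uint8),0,1)[0],key=cv2.contourArea);print(d['conf'],m.sum(),cv2.boundingRect(c))
E
```

```text
clock: 37.22
eef_pos: [497.5, -245.0, 50.0]
eef_rot: [-3.114, -0.009, 0.452]
wrist_force: [0.5, 1.2, -1.7]
finger_gap: 48.1
[ 0.49600864  1.19489845 -1.734311  ] [-0.05715646  0.01094709  0.04689714]
0.71 55759 (157, 128, 328, 241)
```

Continue down to the floor (flat expected at TCP z ≈ 38).

```bash
python3 -m crank '[{"offset":[0.001,0.0005,-0.0015],"spin":0},{"offset":[0.002,0.001,-0.003],"spin":0},{"offset":[0.003,0.0015,-0.0045],"spin":0},{"offset":[0.004,0.002,-0.006],"spin":0},{"offset":[0.005,0.0025,-0.0075],"spin":0},{"offset":[0.006,0.003,-0.009],"spin":0},{"offset":[0.006,0.003,-0.009],"spin":0},{"offset":[0.006,0.003,-0.009],"spin":0}]'
python3 -c "
from h import *
s=manip.read_state();print(s['wrist_force'],s['moment'])"
```

```text
clock: 37.98
eef_pos: [503.4, -242.0, 41.0]
eef_rot: [-3.114, -0.009, 0.452]
wrist_force: [-0.0, 0.5, -2.0]
finger_gap: 48.1
[-0.01448715  0.52355107 -1.99645418] [-0.04101388 -0.01743835  0.0112708 ]
```

```bash
python3 -m crank '[{"offset":[0,0,-0.0005],"spin":0},{"offset":[0,0,-0.001],"spin":0},{"offset":[0,0,-0.0015],"spin":0},{"offset":[0,0,-0.002],"spin":0},{"offset":[0,0,-0.0025],"spin":0},{"offset":[0,0,-0.003],"spin":0},{"offset":[0,0,-0.0035],"spin":0},{"offset":[0,0,-0.0035],"spin":0}]'
python3 -c "
from h import *
s=manip.read_state();print(s['wrist_force'],s['moment'])"
```

```text
clock: 38.65
eef_pos: [503.5, -241.9, 37.6]
eef_rot: [-3.114, -0.009, 0.452]
wrist_force: [-1.5, 4.2, 3.7]
finger_gap: 48.9
[-1.47845471  4.20436014  3.72450605] [ 0.25649518 -0.04177306  0.06000247]
```

```bash
python3 -m crank '[{"offset":[0,0,-0.0005],"spin":0},{"offset":[0,0,-0.001],"spin":0},{"offset":[0,0,-0.001],"spin":0},{"offset":[0,0,-0.001],"spin":0},{"offset":[0,0,-0.001],"spin":0},{"offset":[0,0,-0.001],"spin":0},{"offset":[0,0,-0.001],"spin":0},{"offset":[0,0,-0.001],"spin":0}]' 0.35 5
python3 -m crank '[{"offset":[0,0,0],"spin":0},{"offset":[0,0,0],"spin":0},{"offset":[0,0,0],"spin":0},{"offset":[0,0,0],"spin":0},{"offset":[0,0,0.003],"spin":0},{"offset":[0,0,0.015],"spin":0},{"offset":[0,0,0.04],"spin":0},{"offset":[0,0,0.07],"spin":0}]' 0.75
python3 -m crank '[{"offset":[-0.005,0,0.03],"spin":0},{"offset":[-0.02,0,0.06],"spin":0},{"offset":[-0.04,0,0.09],"spin":0},{"offset":[-0.06,0,0.12],"spin":0},{"offset":[-0.08,0,0.15],"spin":0},{"offset":[-0.09,0,0.18],"spin":0},{"offset":[-0.10,0,0.20],"spin":0},{"offset":[-0.10,0,0.20],"spin":0}]'
python3 - <<'E'
from fit import *
np.set_printoptions(precision=1,suppress=True)
for n in('wrist','scene','side'):
    s,p=snap(n,n+'20.png')
    for k in('wheel_1','nut_1','glass','lemon','orange_jar'):
        print(n,k,[(np.round(d['location']),round(d['conf'],2)) for d in manip.search_frame(p,k)])
    if n!='side':
        for d in manip.masks_of(p,'wheel_1')[:3]:
            m=d['mask'].astype(np.uint8);c=max(cv2.findContours(m,0,1)[0],key=cv2.contourArea);print(d['conf'],m.sum(),cv2.boundingRect(c))
        t=np.linspace(0,6.28,40);P=np.array([[503.5+85*np.cos(a),-242+85*np.sin(a),z] for a in t for z in(21,57)])
        print('flat model',cv2.boundingRect(proj(p,s,P).astype(np.float32)))
print(s['joints'])
E
```

```text
clock: 39.32
eef_pos: [503.5, -241.9, 36.7]
eef_rot: [-3.114, -0.009, 0.452]
wrist_force: [-0.2, 3.1, 5.8]
finger_gap: 48.5
clock: 39.98
eef_pos: [502.8, -241.6, 107.2]
eef_rot: [-3.112, -0.008, 0.452]
wrist_force: [0.3, -0.3, 0.5]
finger_gap: 70.5
clock: 40.65
eef_pos: [402.3, -242.1, 312.8]
eef_rot: [-3.119, -0.011, 0.451]
wrist_force: [0.2, 0.2, -0.4]
finger_gap: 70.6
wrist wheel_1 [(array([ 511., -246.,   23.]), 0.6)]
wrist nut_1 [(array([ 471., -399.,   50.]), 0.89)]
wrist glass []
wrist lemon []
wrist orange_jar [(array([ 470., -402.,   47.]), 0.54)]
0.92 14800 (293, 61, 138, 143)
flat model (291, 57, 139, 145)
scene wheel_1 [(array([648., 384.,  91.]), 0.88), (array([ 492., -257.,   38.]), 0.6)]
scene nut_1 [(array([ 462., -413.,   57.]), 0.65), (array([721., 279.,  71.]), 0.64), (array([626., 354., 165.]), 0.52)]
scene glass [(array([397., 350.,  62.]), 0.78), (array([ 490., -259.,   39.]), 0.31)]
scene lemon [(array([491., 356.,  44.]), 0.74)]
scene orange_jar [(array([726., 182.,  56.]), 0.57)]
0.91 452 (272, 178, 40, 26)
0.68 3144 (331, 295, 72, 57)
flat model (330, 294, 73, 58)
side wheel_1 [(array([672., 369., 105.]), 0.56)]
side nut_1 [(array([637., 361., 172.]), 0.71)]
side glass [(array([422., 370.,  52.]), 0.57)]
side lemon [(array([494., 371.,  49.]), 0.65)]
side orange_jar [(array([726., 200.,  89.]), 0.58)]
[-0.6  0.1  1.6  0.   1.5  0.5]
```

```bash
python3 -c "
from cell import manip
print(manip.sign_off())"
```

```text
the job is handed in; nothing more can be done
None
```

The front unit is stripped: its wing nut and fan wheel are both set down in the dish rack, and I handed the job in at about 41 s on the clock.

- **Thread direction:** I pushed the nut clockwise first and it stopped hard, with about 17–20 N at the bar end. Counter-clockwise it turned easily, so the front unit has a right-hand thread. I turned it about 2.3 rad and lifted it off along the motor axis with almost no force.
- **Nut:** I set it on the rack floor near x 467, y −405 mm and let go there. One camera picture showed it close to upright just before release. Afterwards I confirmed only its position, not that it was standing upright.
- **Wheel:** I drew it off along the axis without binding, lowered it flat and released it at floor contact near x 503, y −242 mm. Its outline matched a flat-lying wheel within a few pixels in the wrist and scene pictures.
- **Rest of the scene:** The glass, lemon, orange jar and back unit were found where they were at the start, within the detector's noise. The scene and side readings for the glass differ by about 25 mm, but the side camera's before and after readings agree within about 4 mm. At hand-in the gripper was clear of everything.

**Where checks disagreed:**
- **Nut angle:** The first estimate while unscrewing read about 2.2 rad, but a later fit showed 1.9. I re-gripped the nut and turned it further before lifting.
- **Finger contact:** A finger rubbed the nut's skirt with up to about 20 N twice during unscrewing.
- **Contact with the rack floor:** The nut was pressed on the rack floor with about 30 N before it was tipped upright.

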